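# Load the furnace carrier

### The arm

A 6-joint arm with a two-finger parallel gripper is mounted at the origin on the work surface. World frame = base frame: x ahead of the robot, y to its left, z up, the work surface at z = 0. Lengths are in m, angles in degrees, forces in N, time in s.
With the tool pointing down it reaches from about 0.35 to 0.875 m from the base axis. Payload 4.2 kg.
Tool frame: the origin (TCP) lies midway between the tips of the shut fingers; the grasp point (between the pads) lies r.grasp_offset behind it (r.grasp_offset is the distance from the TCP to the grasp point, in m); z points along the fingers, y is the direction in which the jaws open and shut (so a half turn about z gives the same grasp; the last joint's range is limited). The gripper opens to 87 mm and grips with 3 to 60 N. Pads are 19 mm wide; open, the fingers measure 117 mm over their backs; the gripper's body (75 mm by 190 mm) begins 51 mm behind the grasp point.
Start: joints at [-48.61, 22.042, 0.453, 0, -68.411, -14.817], TCP at [0.28, -0.559, 0.223] pointing down, gripper open.
Joint ranges: [-179.83, 179.83], [-69.29, 118.12], [-61.27, 80.66], [-181.25, 117.63], [-171.15, -9.14], [-177.46, 177.46]. Speed limits (degrees/s): [159.86, 159.86, 180, 180, 180, 180].

### API

Orientations are given as a 3x3 rotation matrix whose columns are the frame's x, y, z axes.
In Python, from station import sense, optics, r gives the robot as it stands. The module is installed in compiled form; this text tells all that it offers.
- The arm moves only by the tool servo_tool, never from a script. Its argument "deltas" is a list of rows, each an object with "slide": the shift along the tool's x, y, z in units of 25 mm (1.0 is 25 mm), a list of three; "spin": the turn about the tool's z in units of 8 degrees (1.0 is 8 degrees). A call has 1 to 10 rows; each row shifts and turns the pose as measured when the row begins, along the tool's axes as they then stand; what a row does not reach is not made up. A row lasts 1/10 s, in which the tool goes at most 50 mm and 8.59 degrees, less where a joint would pass 70% of its speed; a pose out of reach is approached as far as the arm can. A call is refused whole if a number of a shift passes 1 or a number of a turn 1, either way. A call with a gripper value outside its range is refused whole. "gripper" is the closure in counts, from 0 (fully open) to 255 (shut), set as the call begins (left out, the last holds). The fingers move at their own pace and stop on an object; the grip force is fixed at half the most. Time passes only in rows, so rows that do not move let the fingers close. It gives the time, the measured TCP pose, the force and the opening at its end, in the units of the state.
- sense(): the state, without advancing time (a new reading comes with each control period).
- optics.capture(name): name is "side" or "top"; returns a dict with "frame" (384x512x3 uint8, red, green, blue), "camera_matrix" (3x3 intrinsics, pixels), "eye" and "rotation" of the camera in the world. Camera axes: x right, y down, z forward; pixel columns grow to the right and rows downward; lengths in m; the calibration is good to about 2 mm. A picture is of the moment at which its call begins. There is no depth.
- r.finish_job(): hands the job in, once; it reports no verdict.
The state is a dict: "time_s": time; "joints": joint angles; "joint_velocities": joint speeds; "effort": joint torques, N m; "tcp_pos": TCP position; "ee_rot": TCP orientation; "wrist_force": force on the tool from outside, world axes, zero at the start; "moment": the same for the moment, N m; "gripper_width": opening from 0.0 (shut) to 1.0 (fully open).
Only numpy, scipy, OpenCV 4.12 (cv2) and the standard library are available. Lean on these libraries where they do the work, as an engineer would, in place of code of your own. Each camera call takes 0.05 s, during which the arm holds its last target.

### The job

Load the furnace carrier: draw the dark carrier plate forward from under the steel lip of its white parking bay, and lay it centred and square on the aluminium load stage. Then stand the open white crucible on the carrier's left-hand marked circle and put the knobbed lid on the crucible, and lay the steel ring flat on the right-hand marked circle (left and right as the robot sees them). Leave the amber jar and the brass weight where they are.

Things in the scene. Friction and masses are not known exactly. Their poses are not given: they have to be found in the camera images.
- carrier_handle (a point): Centre of the grip bar of the carrier, a loose dark plate 100 (x) x 180 (y) x 6 mm, about 0.3 kg. The steel bar stands in the middle of its top: 36 (x) x 12 (y) x 32 mm tall; pinch it from above across the 12 mm. The point is 22 mm above the plate's underside, 16 above its top. Two thin light circles (54 mm) mark the places at y = +56 and -56 mm. Same either way round; z is up.
- crucible_center (a point): Centre of the crucible: an open white ceramic cup, 44 mm outside diameter, 40 mm tall, walls 4 mm (36 mm mouth), standing upright; the point is on its axis, 20 mm above its underside. z is up.
- lid_knob (a point): Crucible lid, lying knob up: white ceramic disc 47 mm across, 4 mm thick; upright knob on top 16 mm across, 22 mm tall; plug below 26 mm wide, 3 mm deep, fits loosely in the crucible's mouth. The point is in the knob on the axis, 18 mm above the plug's underside, 11 mm below the knob's top; on the crucible it is 35 mm above the crucible's centre. z is up.
- ring_center (a point): Centre of the flat steel ring: 50 mm outside and 30 mm inside diameter, 14 mm tall, lying flat; the point is on its axis, 7 mm above its underside.
- stage: The load stage, fixed: a plain aluminium block 116 (x) x 196 (y) mm on a black foot, top face 20 mm above the table. Origin: centre of its underside, on the table. x points away from the robot, y to the robot's left (turned a little at each start).
- bay: Carrier's parking bay, fixed: white tray 122 (x) x 200 (y) mm, floor 6 mm thick, side walls 21 mm high, open in front (-x, towards the robot). A steel lip at its back spans x = +26 to +62 mm, 16 to 21 mm above the table, over the rear 18 to 24 mm of the plate (top at 12 mm): draw the plate at least 30 mm along -x before lifting. Sideways play 3 mm. Origin: centre of underside; y to the left.
- jar_center (a point): Bystander, to be left alone: closed amber glass jar, 48 mm diameter, 65 mm tall; the point is its centre.
- weight_center (a point): Bystander, to be left alone: small brass weight with a neck, 28 mm diameter, 34 mm tall; the point is its centre, 17 mm up.
Not all that is in view belongs to the job. Several things look just like the part that bears ring_center: the one meant starts nearest to the robot's base.

How it is judged:
By the outcome, as a careful person would: the job done as asked, in the order asked, and still so for the second after the job is handed in, with the robot touching nothing.
It also fails if it takes over 96 s, if anything falls off the work surface, if the arm or the gripper's body presses on something with over 40 N, if the wrist force passes 120 N, or if a joint passes its speed limit or range.

## Working session

There is one attempt and no reset: what is moved stays moved. The work goes in short steps, Python scripts to look and compute and a tool call to move; the robot and the scene stay as the last step left them, time stands still between calls to the robot, and variables do not carry over. Pictures are saved under pics/ and viewed, and the job is handed in when it is done.

Besides the shell and the picture viewer there is one more tool, called after "Call:" as a command line: name --argument value ..., lists and objects as JSON in quotes. servo_tool: Moves the arm, as the interface text tells. Its arguments: {"type":"object","properties":{"deltas":{"type":"array"},"gripper":{"type":"number"}},"required":["deltas"]}

```bash
mkdir -p pics; ls; python3 - <<'E'
from station import sense, optics, r
import cv2, numpy as np
print(sense()); print(r.grasp_offset)
for n in("side","top"):
    c=optics.capture(n); cv2.imwrite(f"pics/{n}0.png",c["frame"][:,:,::-1]); np.savez(f"{n}0.npz",**c)
    print(n,c["camera_matrix"],c["eye"],c["rotation"])
E
```

```text
pics
{'time_s': 0.0, 'joints': array([-4.86095145e+01,  2.20916603e+01,  3.79877505e-01, -2.89846920e-02,
       -6.84104421e+01, -1.48172372e+01]), 'joint_velocities': array([ 0.00721807, -0.03453069, -0.03403542, -0.03461514, -0.07874318,
       -0.03388768]), 'effort': array([ 2.27849465e-03, -3.90671146e+01,  1.87404603e+01,  4.21973214e+00,
        1.10181549e-02, -1.63366403e-04]), 'tcp_pos': array([ 0.27934547, -0.5584297 ,  0.22145081]), 'ee_rot': array([[-8.94446629e-01, -4.47173466e-01, -1.05753739e-03],
       [-4.47174707e-01,  8.94444592e-01,  1.91137112e-03],
       [ 9.11941523e-05,  2.18252343e-03, -9.99997614e-01]]), 'wrist_force': array([ 0.15116465, -0.6596931 , -0.10314481]), 'moment': array([-0.01968392, -0.04033247,  0.03416962]), 'gripper_width': 0.9981463360850944}
0.0187
side [[372.40992301   0.         264.46905155]
 [  0.         372.40992301 193.08104732]
 [  0.           0.           1.        ]] [0.30956246 0.86795388 0.63083333] [[-9.72637670e-01 -1.23792756e-01  1.96599381e-01]
 [-2.32326968e-01  5.19633784e-01 -8.22195178e-01]
 [-3.77872845e-04 -8.45373340e-01 -5.34175789e-01]]
top [[407.72425451   0.         255.24672214]
 [  0.         407.72425451 192.69808329]
 [  0.           0.           1.        ]] [ 0.3638943  -0.08086576  1.02608833] [[ 0.05534122 -0.97756246  0.2032461 ]
 [-0.99845897 -0.05502337  0.00721861]
 [ 0.00412665 -0.20333238 -0.97910107]]
```

View pics/side0.png

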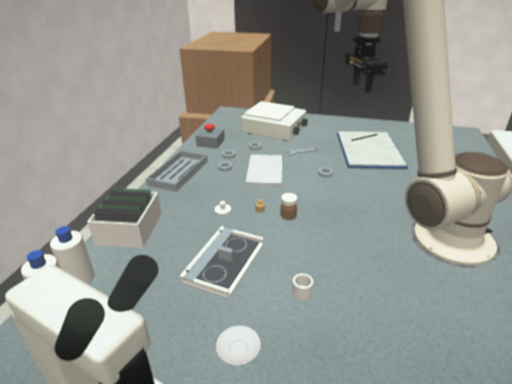

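View pics/top0.png

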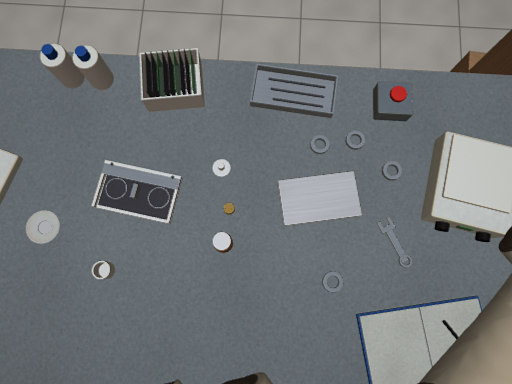

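The top view shows the bay at about (138,191), the stage (319,198), the crucible (101,270), the lid (221,168), the weight (229,209) and the jar (222,242). The nearest ring is at (332,282). Next I'll zoom in to measure.

```bash
cat > h.py <<'E'
import numpy as np, cv2
def ray(c,u,v):
    d=c["rotation"]@np.linalg.solve(c["camera_matrix"],np.array([u,v,1.])); return c["eye"],d/np.linalg.norm(d)
def onz(c,u,v,z):
    e,d=ray(c,u,v); return e+d*(z-e[2])/d[2]
def tri(c1,p1,c2,p2):
    (e1,d1),(e2,d2)=ray(c1,*p1),ray(c2,*p2)
    A=np.c_[d1,-d2]; t=np.linalg.lstsq(A,e2-e1,rcond=None)[0]
    a=e1+t[0]*d1;b=e2+t[1]*d2
    return (a+b)/2,np.linalg.norm(a-b)
def proj(c,P):
    q=c["camera_matrix"]@(c["rotation"].T@(np.asarray(P)-c["eye"])); return q[:2]/q[2]
def crop(c,x0,y0,w,h,s,fn):
    f=c["frame"][y0:y0+h,x0:x0+w,::-1]; im=cv2.resize(f,None,fx=s,fy=s,interpolation=cv2.INTER_CUBIC)
    for k in range(x0-x0%10+10,x0+w,10):
        cv2.putText(im,str(k),((k-x0)*s,10),0,.35,(0,255,255),1); cv2.line(im,((k-x0)*s,12),((k-x0)*s,18),(0,255,255),1)
    for k in range(y0-y0%10+10,y0+h,10):
        cv2.putText(im,str(k),(0,(k-y0)*s),0,.35,(0,255,255),1); cv2.line(im,(22,(k-y0)*s),(28,(k-y0)*s),(0,255,255),1)
    cv2.imwrite(fn,im)
E
python3 - <<'E'
from h import *
t=dict(np.load("top0.npz"));s=dict(np.load("side0.npz"))
crop(t,85,150,105,85,7,"pics/t_bay.png")
crop(s,175,190,150,110,5,"pics/s_bay.png")
crop(t,205,150,170,145,4,"pics/t_mid.png")
crop(s,205,135,140,90,5,"pics/s_mid.png")
E
```

```text
(no output)
```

View pics/t_bay.png

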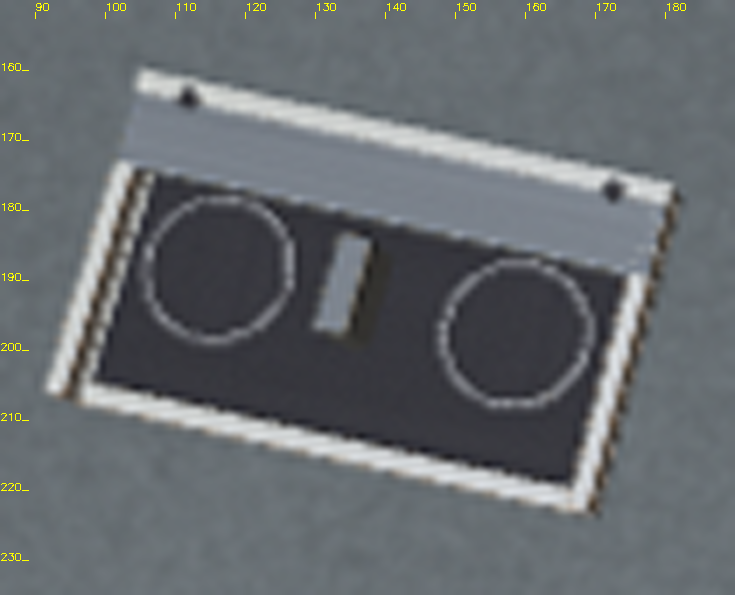

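View pics/s_bay.png

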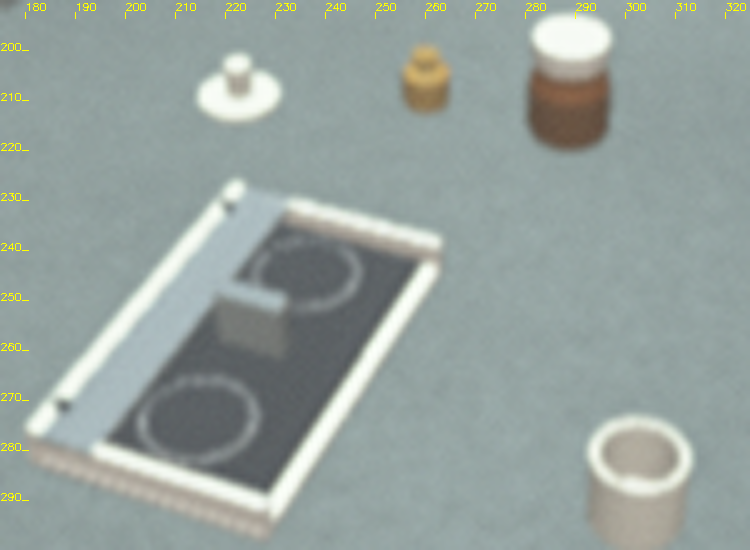

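View pics/t_mid.png

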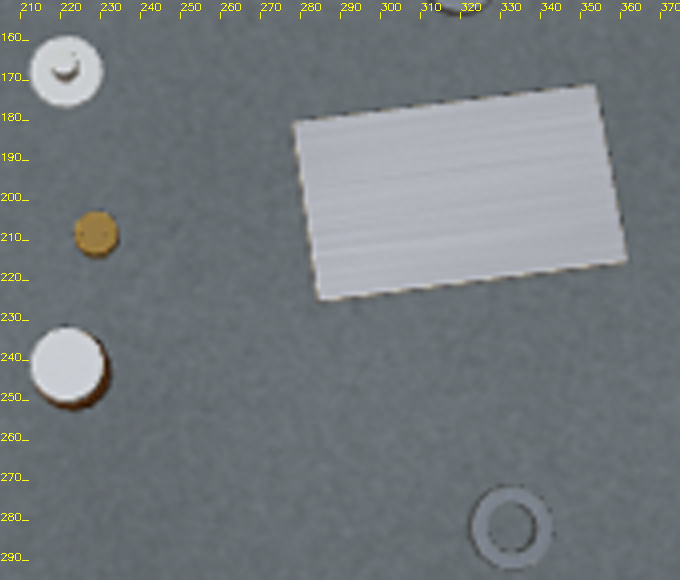

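View pics/s_mid.png

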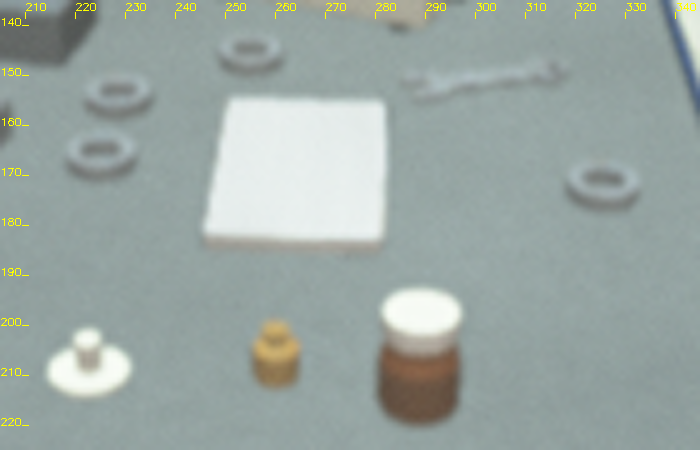

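```bash
cat > m1.py <<'E'
from h import *
t=dict(np.load("top0.npz"));s=dict(np.load("side0.npz"))
def blob(c,box,cond,hull=False):
    x0,y0,x1,y1=box; f=c["frame"][y0:y1,x0:x1]
    k=4; f=cv2.resize(f,None,fx=k,fy=k,interpolation=cv2.INTER_CUBIC).astype(int)
    m=cond(f).astype(np.uint8)
    cs,_=cv2.findContours(m,cv2.RETR_EXTERNAL,cv2.CHAIN_APPROX_NONE)
    q=max(cs,key=cv2.contourArea).astype(float)[:,0]
    return (q+.5)/k-.5+[x0,y0]
def rect(q): return cv2.boxPoints(cv2.minAreaRect(q.astype(np.float32)))
def ell(q): return cv2.fitEllipse(q.astype(np.float32))
br=lambda T:(lambda f:f.min(2)>T)
if __name__=="__main__":
    for nm,z,bt,ct,bs,cs in [
     ("stage",.020,(270,162,370,234),lambda f:f.min(2)>140,(240,148,290,190),lambda f:f.min(2)>205),]:
        qt=blob(t,bt,ct);qs=blob(s,bs,cs)
        for c,q,n in((t,qt,"t"),(s,qs,"s")):
            ap=cv2.approxPolyDP(q.astype(np.float32),3,True)[:,0]
            print(nm,n,ap.tolist())
            P=np.array([onz(c,*p,z)[:2] for p in q]).astype(np.float32)
            rr=cv2.minAreaRect(P*1000); print(rr)
            # homography-free centre
            M=cv2.moments((P*1000).reshape(-1,1,2)); print("centroid",M["m10"]/M["m00"],M["m01"]/M["m00"])
    for nm,z,bt,ct,bs,cs in [
     ("ring",.014,(315,265,350,300),lambda f:f[:,:,2]>124,(315,160,337,182),lambda f:f.min(2)>150),
     ("lid",.007,(208,155,236,180),lambda f:f.min(2)>150,(210,195,235,220),lambda f:f.min(2)>185),
     ("cruc",.040,(88,258,115,284),lambda f:f.min(2)>150,(288,268,318,304),lambda f:f.min(2)>200),
     ("jar",.065,(208,228,236,252),lambda f:f.min(2)>170,(275,190,305,225),lambda f:f.min(2)>190),
     ]:
        et=ell(blob(t,bt,ct));es=ell(blob(s,bs,cs))
        print(nm,"top",np.round(et[0],1),np.round(et[1],1),"side",np.round(es[0],1),np.round(es[1],1),"tri",tri(t,et[0],s,es[0]),"onz t",onz(t,*et[0],z),"s",onz(s,*es[0],z))
E
python3 m1.py
```

```text
stage t [[353.125, 171.375], [278.625, 180.125], [284.125, 223.875], [360.875, 214.625]]
((569.57763671875, -234.64212036132812), (115.99188995361328, 195.98208618164062), 10.538529396057129)
centroid 569.7490445213163 -234.5416311685392
stage s [[250.875, 155.125], [246.375, 180.875], [280.375, 181.625], [280.375, 155.375]]
((571.8466796875, -232.35116577148438), (115.11431884765625, 197.36390686035156), 10.507423400878906)
centroid 571.9368072058899 -232.43567642786988
ring top [332.7 281.6] [19.2 20. ] side [323.8 167.4] [11.3 19.6] tri (array([ 0.36888706, -0.27076134,  0.02565417]), np.float64(0.008711787978600696)) onz t [ 0.36454729 -0.27325469  0.014     ] s [ 0.37445536 -0.29232343  0.014     ]
lid top [221.  167.4] [17.3 17.9] side [222.3 207.7] [12.6 15.8] tri (array([0.63839817, 0.01880304, 0.00937426]), np.float64(0.0035763039295657884)) onz t [0.63721104 0.01868223 0.007     ] s [0.64161368 0.01520113 0.007     ]
cruc top [100.3 269.6] [17.3 18.8] side [302.5 280.6] [14.8 20.2] tri (array([0.36317196, 0.28362428, 0.03919904]), np.float64(0.002703020609194428)) onz t [0.36182588 0.28322236 0.04      ] s [0.36444836 0.28447802 0.04      ]
jar top [221.2 240.6] [17.3 17.5] side [288.9 196.9] [ 9.4 15.7] tri (array([ 4.45504307e-01, -6.99810089e-05,  6.43738967e-02]), np.float64(0.0026084151117965995)) onz t [ 4.44149542e-01 -2.59440914e-04  6.50000000e-02] s [0.44667391 0.00083477 0.065     ]
```

```bash
cat > m2.py <<'E'
from m1 import *
# handle top
q=blob(t,(125,181,141,201),lambda f:f.min(2)>90); R=rect(q); c=R.mean(0); print("handle top px",c)
qs=blob(s,(217,246,234,253),lambda f:f.min(2)>128); Rs=rect(qs); cs=Rs.mean(0); print("side px",cs,Rs.tolist())
print(tri(t,c,s,cs),onz(t,*c,.044),onz(s,*cs,.044))
P=np.array([onz(t,*p,.044)[:2]*1000 for p in q],np.float32);print(cv2.minAreaRect(P))
# circles: light ring inner/outer on dark plate
for b in((104,176,128,202),(146,185,172,211)):
    q=blob(t,b,lambda f:(f.min(2)>85)); 
    f=t["frame"][b[1]:b[3],b[0]:b[2]]
# bay outline top: white blob hull at z .021
q=blob(t,(88,154,186,228),lambda f:(f.min(2)>135))
# front floor strip / tray hull
m=(t["frame"][154:228,88:186].min(2)>150)
ys,xs=np.nonzero(m); pts=np.c_[xs+88,ys+154]
P=np.array([onz(t,*p,.021)[:2]*1000 for p in pts],np.float32);print("bay",cv2.minAreaRect(P))
# front floor strip edge direction
from numpy.linalg import svd
for nm,(b,z) in {"dark":((97,165,176,222),.012)}.items():
    q=blob(t,b,lambda f:(f.max(2)<75)); 
    P=np.array([onz(t,*p,z)[:2]*1000 for p in q],np.float32);print(nm,cv2.minAreaRect(P))
w=ell(blob(t,(220,200,238,218),lambda f:(f[:,:,0]-f[:,:,2])>40));print("weight",onz(t,*w[0],.03))
# ring tightly, both rims
for T in(122,128,132):
    e=ell(blob(t,(318,267,348,297),lambda f:f[:,:,2]>T));print("ring",T,e,onz(t,*e[0],.012))
for T in (165,175,185):
    e=ell(blob(s,(315,160,337,179),lambda f:f.min(2)>T));print("ring s",T,e)
f=s["frame"][160:182:2,314:340:2].min(2);print(f)
f=t["frame"][268:298:2,318:350:2,2];print(f)
E
python3 m2.py
```

```text
handle top px [133.35414 190.09668]
side px [224.18378 248.63264] [[215.95167541503906, 250.7871551513672], [216.7797393798828, 244.4386444091797], [232.41587829589844, 246.47813415527344], [231.5878143310547, 252.82664489746094]]
(array([0.55980386, 0.2270802 , 0.04259401]), np.float64(0.004164145716526769)) [0.55743405 0.22615536 0.044     ] [0.56140839 0.2284017  0.044     ]
((557.6946411132812, 226.1114501953125), (12.048255920410156, 35.723087310791016), 80.98652648925781)
bay ((561.122802734375, 226.576904296875), (199.98846435546875, 123.1773681640625), 80.80998992919922)
dark ((547.7711791992188, 227.6558837890625), (177.1907501220703, 79.00794982910156), 80.77799224853516)
weight [ 0.52827596 -0.00967034  0.03      ]
ring 122 ((332.7147216796875, 281.5816650390625), (19.289579391479492, 20.165029525756836), 152.29444885253906) [ 0.36454193 -0.2737234   0.012     ]
ring 128 ((332.60955810546875, 281.56610107421875), (18.876750946044922, 19.737024307250977), 149.1197509765625) [ 0.36456479 -0.2734672   0.012     ]
ring 132 ((332.5271911621094, 281.5740661621094), (18.57557487487793, 19.450199127197266), 155.47796630859375) [ 0.36453476 -0.27326734  0.012     ]
ring s 165 ((330.9384460449219, 170.5701141357422), (1.272061824798584, 2.313145399093628), 5.891129970550537)Traceback (most recent call last):
  File "m2.py", line 27, in <module>
    e=ell(blob(s,(315,160,337,179),lambda f:f.min(2)>T));print("ring s",T,e)
          ~~~~^^^^^^^^^^^^^^^^^^^^^^^^^^^^^^^^^^^^^^^^^
  File "m1.py", line 8, in blob
    q=max(cs,key=cv2.contourArea).astype(float)[:,0]
      ~~~^^^^^^^^^^^^^^^^^^^^^^^^
ValueError: max() iterable argument is empty
```

```bash
python3 - <<'E'
from m1 import *
print("ring",tri(t,(332.6,281.6),s,(323.0,170.6)), onz(s,323,170.6,.014))
for a,b in (((353.1,171.4),(250.9,155.1)),((278.6,180.1),(246.4,180.9)),((284.1,223.9),(280.4,181.6)),((360.9,214.6),(280.4,155.4))):
    # top TR(+x,-y) ; 
    print(np.round(tri(t,a,s,b)[0],4),tri(t,a,s,b)[1])
print("tray front-left floor etc")
E
```

```text
ring (array([ 0.36983644, -0.2731699 ,  0.0115904 ]), np.float64(0.010729156766970354)) [ 0.37492789 -0.2682761   0.014     ]
[ 0.6441 -0.3203  0.0166] 0.0018488330889948191
[ 0.6086 -0.1308  0.0198] 0.00016261943840971052
[ 0.4988 -0.1491  0.0215] 0.002369742908110871
[ 0.5352 -0.34    0.018 ] 0.0060882692227265545
tray front-left floor etc
```

```bash
cat > go.py <<'E'
import sys,numpy as np
from station import sense
# usage: go.py x y z yawdeg(of tool y, mod 180 nearest) -> remaining in tool units (axes after spin)
def rem(x,y,z,yaw):
    st=sense();p=st["tcp_pos"];R=st["ee_rot"]
    a=np.degrees(np.arctan2(R[1,1],R[0,1])); d=(yaw-a+90)%180-90
    sp=-d/8
    A=np.radians(a+d); Y=np.array([np.cos(A),np.sin(A),0]);Z=np.array([0,0,-1]);X=np.cross(Y,Z)
    D=np.array([x,y,z])-p
    now=R.T@D/.025
    aft=np.array([X@D,Y@D,Z@D])/.025
    tilt=np.degrees(np.arccos(-R[2,2]))
    print("t %.2f tcp %s yawY %.2f tilt %.2f w %.3f j6 %.0f F %s"%(st["time_s"],np.round(p,4),a,tilt,st["gripper_width"],st["joints"][5],np.round(st["wrist_force"],1)))
    print("spin units %.3f | slide after spin %s | slide now %s"%(sp,np.round(aft,3),np.round(now,3)))
rem(*map(float,sys.argv[1:5]))
E
python3 go.py .559 .227 .12 80.9
```

```text
t 0.10 tcp [ 0.2793 -0.5585  0.2216] yawY 116.56 tilt 0.11 w 1.001 j6 -15 F [0.5 0.2 0.2]
spin units 4.458 | slide after spin [-6.076 32.793  4.063] | slide now [-24.056  23.093   4.106]
```

Call:
servo_tool --deltas '[{"slide": [0, 0, 0], "spin": 0.9}, {"slide": [0, 0, 0], "spin": 0.9}, {"slide": [0, 0, 0], "spin": 0.9}, {"slide": [0, 0, 0], "spin": 0.9}, {"slide": [0, 0, 0], "spin": 0.9}]'

```text
time_s: 0.6
tcp_pos: [0.2785, -0.5569, 0.2182]
ee_rot: [[-0.982, 0.189, -0.004], [0.189, 0.982, 0.008], [0.006, 0.007, -1.0]]
wrist_force: [-0.9, 0.7, -0.4]
gripper_width: 0.998
```

Call:
servo_tool --deltas '[{"slide": [-0.2, 1, 0], "spin": 0}, {"slide": [-0.2, 1, 0], "spin": 0}, {"slide": [-0.2, 1, 0], "spin": 0}, {"slide": [-0.2, 1, 0], "spin": 0}, {"slide": [-0.2, 1, 0], "spin": 0}, {"slide": [-0.2, 1, 0], "spin": 0}, {"slide": [-0.2, 1, 0], "spin": 0}, {"slide": [-0.2, 1, 0], "spin": 0}, {"slide": [-0.2, 1, 0], "spin": 0}, {"slide": [-0.2, 1, 0], "spin": 0}]'

```text
time_s: 1.6
tcp_pos: [0.3755, -0.3126, 0.2137]
ee_rot: [[-0.98, 0.198, -0.012], [0.198, 0.98, 0.016], [0.015, 0.013, -1.0]]
wrist_force: [0.6, 0.3, -0.1]
gripper_width: 0.995
```

```bash
python3 go.py .559 .227 .12 80.9
```

```text
t 1.60 tcp [ 0.3755 -0.3126  0.2137] yawY 78.55 tilt 1.16 w 0.995 j6 -80 F [ 0.6  0.3 -0.1]
spin units -0.294 | slide after spin [-3.835 22.474  3.749] | slide now [-2.972 22.561  4.006]
```

Call:
servo_tool --deltas '[{"slide": [-0.16, 1, 0.1], "spin": 0}, {"slide": [-0.16, 1, 0.1], "spin": 0}, {"slide": [-0.16, 1, 0.1], "spin": 0}, {"slide": [-0.16, 1, 0.1], "spin": 0}, {"slide": [-0.16, 1, 0.1], "spin": 0}, {"slide": [-0.16, 1, 0.1], "spin": 0}, {"slide": [-0.16, 1, 0.1], "spin": 0}, {"slide": [-0.16, 1, 0.1], "spin": 0}, {"slide": [-0.16, 1, 0.1], "spin": 0}, {"slide": [-0.16, 1, 0.1], "spin": 0}]'

```text
time_s: 2.6
tcp_pos: [0.4637, -0.0639, 0.1882]
ee_rot: [[-0.98, 0.199, -0.018], [0.199, 0.98, 0.018], [0.021, 0.014, -1.0]]
wrist_force: [-0.1, -0.0, 0.2]
gripper_width: 1.005
```

Call:
servo_tool --deltas '[{"slide": [-0.16, 1, 0.2], "spin": 0}, {"slide": [-0.16, 1, 0.2], "spin": 0}, {"slide": [-0.16, 1, 0.2], "spin": 0}, {"slide": [-0.16, 1, 0.2], "spin": 0}, {"slide": [-0.16, 1, 0.2], "spin": 0}, {"slide": [-0.16, 1, 0.2], "spin": 0}, {"slide": [-0.16, 1, 0.2], "spin": 0}, {"slide": [-0.16, 1, 0.2], "spin": 0}, {"slide": [-0.16, 1, 0.2], "spin": 0}]'

```text
time_s: 3.5
tcp_pos: [0.5426, 0.1593, 0.1409]
ee_rot: [[-0.98, 0.199, -0.024], [0.199, 0.98, 0.017], [0.026, 0.012, -1.0]]
wrist_force: [0.1, 0.3, -0.1]
gripper_width: 1.0
```

```bash
python3 go.py .559 .227 .12 80.9
```

```text
t 3.50 tcp [0.5426 0.1593 0.1409] yawY 78.52 tilt 1.65 w 1.000 j6 -132 F [ 0.1  0.3 -0.1]
spin units -0.297 | slide after spin [-0.221  2.778  0.837] | slide now [-0.129  2.775  0.866]
```

Call:
servo_tool --deltas '[{"slide": [-0.06, 0.9, 0.5], "spin": -0.3}, {"slide": [-0.06, 0.9, 0.5], "spin": 0}, {"slide": [-0.06, 0.9, 0.5], "spin": 0}, {"slide": [0, 0, 0.6], "spin": 0}]'

```text
time_s: 3.9
tcp_pos: [0.559, 0.2317, 0.0869]
ee_rot: [[-0.988, 0.153, -0.022], [0.153, 0.988, 0.018], [0.024, 0.014, -1.0]]
wrist_force: [0.6, -0.3, -0.0]
gripper_width: 1.001
```

```bash
python3 go.py .559 .227 .0145 80.9; python3 - <<'E'
from station import optics
from h import *
s=optics.capture("side");t=optics.capture("top")
np.savez("s1.npz",**s);np.savez("t1.npz",**t)
crop(s,160,190,130,110,6,"pics/s1.png");crop(t,70,130,130,100,6,"pics/t1.png")
E
```

```text
t 3.90 tcp [0.559  0.2317 0.0869] yawY 81.17 tilt 1.61 w 1.001 j6 -135 F [ 0.6 -0.3 -0. ]
spin units 0.034 | slide after spin [-0.03  -0.186  2.896] | slide now [-0.1   -0.227  2.891]
```

View pics/s1.png

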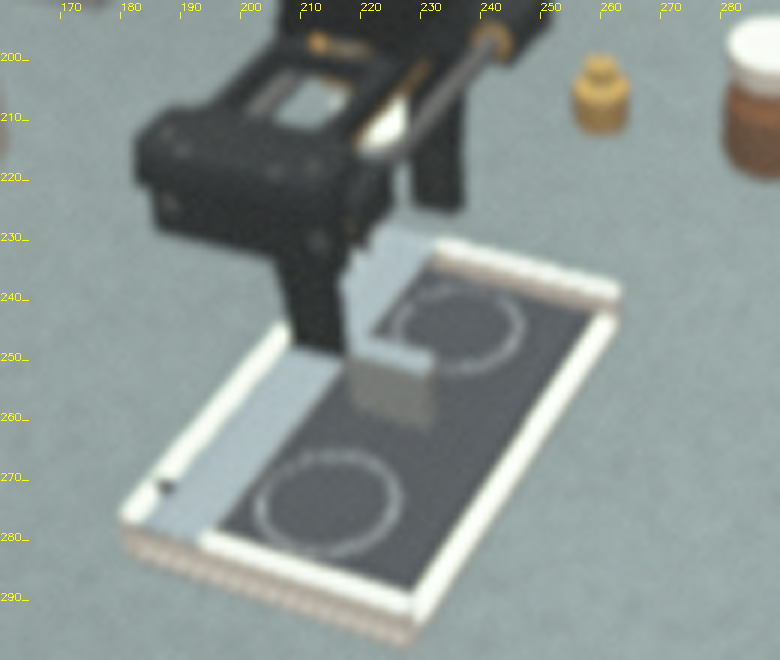

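View pics/t1.png

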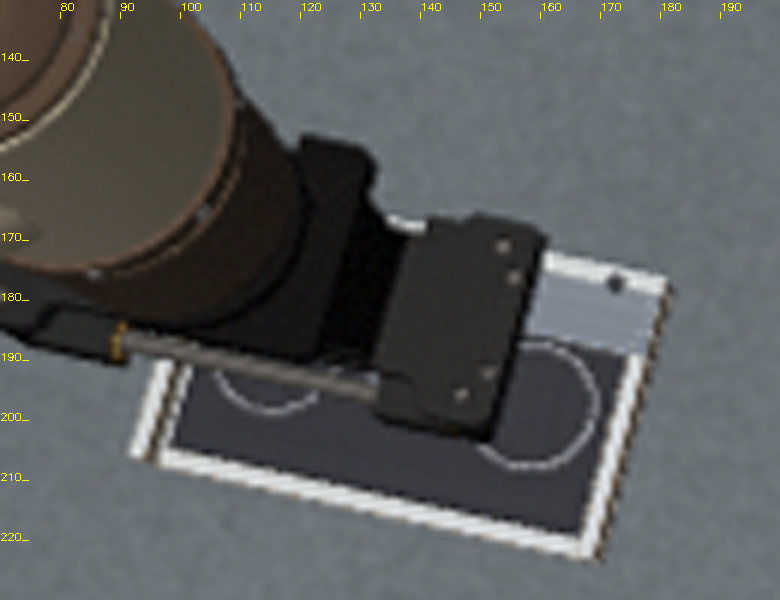

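```bash
python3 - <<'E'
from h import *
s=dict(np.load("s1.npz"))
p=np.array([.559,.2317,.0869]);R=np.array([[-0.988, 0.153, -0.022], [0.153, 0.988, 0.018], [0.024, 0.014, -1.0]])
for a in(-1,1):
  for b in (43.5,58.5,-43.5,-58.5):
    print(a,b,proj(s,p+R@np.array([a*.0095,b*.001,0])))
E
```

```text
-1 43.5 [210.79828556 245.74902422]
-1 58.5 [207.44413272 249.79925026]
-1 -43.5 [228.51163878 224.35969344]
-1 -58.5 [231.295943   220.99757431]
1 43.5 [218.32197316 247.70914297]
1 58.5 [215.05131653 251.81940906]
1 -43.5 [235.58237229 226.01783096]
1 -58.5 [238.293643  222.6105506]
```

Call:
servo_tool --deltas '[{"slide": [-0.07, -0.1, 0.9], "spin": 0}, {"slide": [-0.04, -0.05, 0.9], "spin": 0}, {"slide": [0, 0, 0.7], "spin": 0}, {"slide": [0, 0, 0.2], "spin": 0}]'

```text
time_s: 4.4
tcp_pos: [0.558, 0.2248, 0.0182]
ee_rot: [[-0.987, 0.156, -0.025], [0.156, 0.988, 0.015], [0.027, 0.011, -1.0]]
wrist_force: [0.1, -0.4, 0.7]
gripper_width: 0.996
```

```bash
python3 go.py .560 .229 .0145 80.9
```

```text
t 4.40 tcp [0.558  0.2248 0.0182] yawY 81.03 tilt 1.68 w 0.996 j6 -134 F [ 0.1 -0.4  0.7]
spin units 0.016 | slide after spin [-0.052  0.178  0.149] | slide now [-0.056  0.176  0.15 ]
```

Call:
servo_tool --deltas '[{"slide": [-0.05, 0.12, 0.1], "spin": 0}, {"slide": [0, 0, 0], "spin": 0}, {"slide": [0, 0, 0], "spin": 0}, {"slide": [0, 0, 0], "spin": 0}, {"slide": [0, 0, 0], "spin": 0}, {"slide": [0, 0, 0], "spin": 0}]' --gripper 255

```text
time_s: 5.0
tcp_pos: [0.562, 0.2283, 0.0198]
ee_rot: [[-0.988, 0.156, -0.02], [0.156, 0.988, 0.018], [0.022, 0.015, -1.0]]
wrist_force: [-1.2, 0.2, -0.2]
gripper_width: 0.541
```

```bash
python3 go.py .560 .229 .0145 80.9
```

```text
t 5.00 tcp [0.562  0.2283 0.0198] yawY 81.03 tilt 1.53 w 0.541 j6 -134 F [-1.2  0.2 -0.2]
spin units 0.016 | slide after spin [0.084 0.015 0.214] | slide now [0.08  0.012 0.216]
```

Call:
servo_tool --deltas '[{"slide": [0.04, 0, 0.16], "spin": 0}, {"slide": [0, 0, 0], "spin": 0}, {"slide": [0, 0, 0], "spin": 0}, {"slide": [0, 0, 0], "spin": 0}, {"slide": [0, 0, 0], "spin": 0}, {"slide": [0, 0, 0], "spin": 0}]'

```text
time_s: 5.6
tcp_pos: [0.5605, 0.2281, 0.016]
ee_rot: [[-0.988, 0.156, -0.02], [0.155, 0.988, 0.017], [0.023, 0.013, -1.0]]
wrist_force: [-0.2, 0.5, 0.9]
gripper_width: 0.137
```

```bash
python3 go.py .560 .229 .0145 80.9
```

```text
t 5.60 tcp [0.5605 0.2281 0.016 ] yawY 81.05 tilt 1.52 w 0.137 j6 -134 F [-0.2  0.5  0.9]
spin units 0.018 | slide after spin [0.027 0.031 0.06 ] | slide now [0.026 0.03  0.061]
```

Call:
servo_tool --deltas '[{"slide": [0, 0, 0], "spin": 0}, {"slide": [0.3, 0, 0], "spin": 0}, {"slide": [0.5, 0, 0], "spin": 0}, {"slide": [0.5, 0, 0], "spin": 0}, {"slide": [0.5, 0, 0], "spin": 0}]'

```text
time_s: 6.1
tcp_pos: [0.5144, 0.2356, 0.0166]
ee_rot: [[-0.988, 0.156, -0.018], [0.156, 0.988, 0.018], [0.021, 0.015, -1.0]]
wrist_force: [0.6, 0.2, -2.0]
gripper_width: 0.136
```

```bash
python3 go.py .560 .229 .0145 80.9
```

```text
t 6.10 tcp [0.5144 0.2356 0.0166] yawY 81.01 tilt 1.47 w 0.136 j6 -137 F [ 0.6  0.2 -2. ]
spin units 0.014 | slide after spin [-1.842  0.028  0.082] | slide now [-1.843  0.024  0.044]
```

Call:
servo_tool --deltas '[{"slide": [0.2, 0, -0.6], "spin": 0}, {"slide": [0, 0, -1], "spin": 0}, {"slide": [0, 0, -1], "spin": 0}, {"slide": [0, -0.2, -1], "spin": -0.2}, {"slide": [-0.1, -0.7, -0.6], "spin": -0.3}]'

```text
time_s: 6.6
tcp_pos: [0.5024, 0.212, 0.1244]
ee_rot: [[-0.996, 0.081, -0.029], [0.081, 0.997, 0.013], [0.03, 0.01, -1.0]]
wrist_force: [1.4, 0.9, -1.6]
gripper_width: 0.136
```

```bash
python3 go.py .5705 -.2335 .11 100.5;python3 - <<'E'
from station import optics
from h import *
s=optics.capture("side")
cv2.imwrite("pics/s2.png",s["frame"][:,:,::-1])
E
```

```text
t 6.60 tcp [0.5024 0.212  0.1244] yawY 85.35 tilt 1.79 w 0.136 j6 -132 F [ 1.4  0.9 -1.6]
spin units -1.894 | slide after spin [  0.568 -18.018   0.576] | slide now [ -4.171 -17.545   0.273]
```

View pics/s2.png

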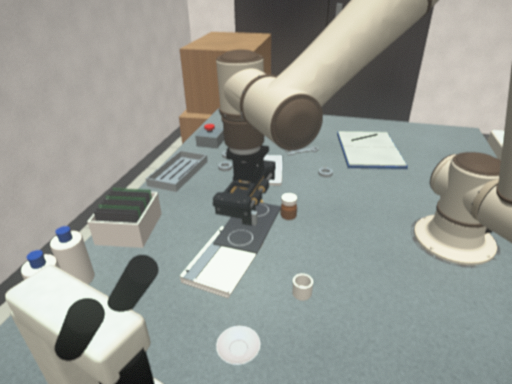

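Call:
servo_tool --deltas '[{"slide": [-0.1, -1, 0], "spin": -0.4}, {"slide": [0, -1, 0], "spin": -0.4}, {"slide": [0, -1, 0], "spin": -0.4}, {"slide": [0, -1, 0], "spin": -0.4}, {"slide": [0, -1, 0], "spin": -0.2}, {"slide": [0, -1, 0], "spin": 0}, {"slide": [0, -1, 0], "spin": 0}, {"slide": [0, -1, 0], "spin": 0}, {"slide": [0, -1, 0], "spin": 0}]'

```text
time_s: 7.55
tcp_pos: [0.5209, -0.0172, 0.1284]
ee_rot: [[-0.983, -0.18, -0.024], [-0.181, 0.983, 0.02], [0.02, 0.024, -1.0]]
wrist_force: [-0.3, 0.2, -2.6]
gripper_width: 0.136
```

```bash
python3 go.py .5705 -.2335 .08 100.5
```

```text
t 7.55 tcp [ 0.5209 -0.0172  0.1284] yawY 100.40 tilt 1.80 w 0.136 j6 -94 F [-0.3  0.2 -2.6]
spin units -0.013 | slide after spin [-0.374 -8.87   1.935] | slide now [-0.425 -8.913  1.714]
```

Call:
servo_tool --deltas '[{"slide": [-0.05, -1, 0], "spin": 0}, {"slide": [-0.05, -1, 0], "spin": 0}, {"slide": [-0.05, -1, 0], "spin": 0}, {"slide": [-0.05, -1, 0], "spin": 0}, {"slide": [-0.05, -1, 0], "spin": 0}, {"slide": [-0.05, -1, 0.2], "spin": 0}, {"slide": [-0.05, -1, 0.4], "spin": 0}, {"slide": [-0.05, -1, 0.5], "spin": 0}, {"slide": [0, -0.3, 0.3], "spin": 0}]'

```text
time_s: 8.45
tcp_pos: [0.5631, -0.2242, 0.0912]
ee_rot: [[-0.985, -0.174, -0.023], [-0.174, 0.984, 0.023], [0.018, 0.027, -0.999]]
wrist_force: [-0.6, 1.1, -2.3]
gripper_width: 0.132
```

```bash
python3 go.py .5705 -.2335 .06 100.5; python3 - <<'E'
from station import optics
from h import *
s=optics.capture("side");t=optics.capture("top")
np.savez("s3.npz",**s);np.savez("t3.npz",**t)
crop(s,190,100,150,110,5,"pics/s3.png");crop(t,250,140,140,100,5,"pics/t3.png")
E
```

```text
t 8.45 tcp [ 0.5631 -0.2242  0.0912] yawY 100.02 tilt 1.88 w 0.132 j6 -72 F [-0.6  1.1 -2.3]
spin units -0.060 | slide after spin [-0.221 -0.421  1.248] | slide now [-0.248 -0.453  1.232]
```

View pics/s3.png

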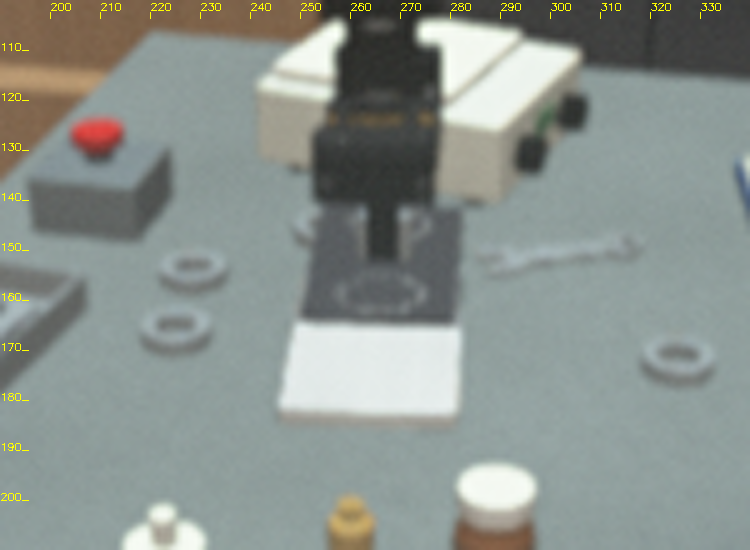

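View pics/t3.png

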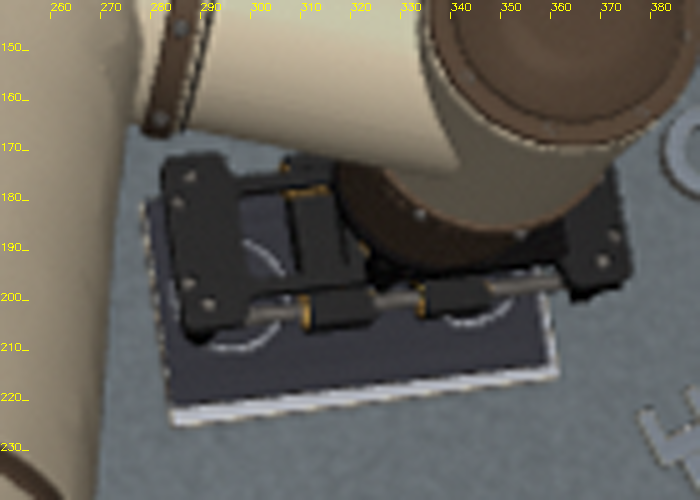

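```bash
python3 - <<'E'
from h import *
t=dict(np.load("t3.npz"));s=dict(np.load("s3.npz"))
f=cv2.resize(t["frame"][200:230,275:370],None,fx=8,fy=8,interpolation=cv2.INTER_CUBIC)
cv2.imwrite("pics/t3z.png",f[:,:,::-1])
fl=onz(t,283.2,221.2,.087);fr=onz(t,360.2,213.2,.087)
print(fl,fr,np.linalg.norm(fl-fr)); d=fl-fr; a=np.degrees(np.arctan2(d[1],d[0]));print("y axis",a)
A=np.radians(a-90);print("centre",(fl+fr)/2+.05*np.array([np.cos(A),np.sin(A),0]))
E
```

```text
[ 0.49506345 -0.1424118   0.087     ] [ 0.52385417 -0.32086237  0.087     ] 0.18075815374305412
y axis 99.16496616966425
centre [ 0.5588205  -0.22367321  0.087     ]
```

View pics/t3z.png

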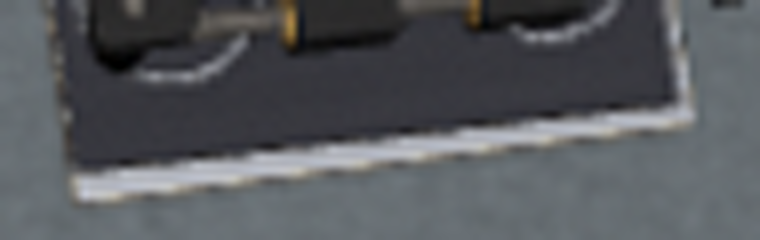

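```bash
python3 - <<'E'
from h import *
t=dict(np.load("t3.npz"))
for z in(.085,.087,.089):
    fl=onz(t,283.9,220.8,z);fr=onz(t,359.2,212.4,z)
    d=fl-fr; a=np.degrees(np.arctan2(d[1],d[0]))
    A=np.radians(a-90);print(np.linalg.norm(d),a,"centre",(fl+fr)/2+.05*np.array([np.cos(A),np.sin(A),0]))
E
python3 go.py .5705 -.2335 .06 100.5
```

```text
0.17738780282772124 99.60126277585714 centre [ 0.5604622 -0.2232414  0.085    ]
0.1770108184442454 99.60126277585712 centre [ 0.56014922 -0.2229211   0.087     ]
0.1766338340607696 99.60126277585711 centre [ 0.55983625 -0.2226008   0.089     ]
t 8.55 tcp [ 0.5623 -0.2231  0.0907] yawY 100.03 tilt 1.99 w 0.136 j6 -72 F [-0.7  0.  -1. ]
spin units -0.059 | slide after spin [-0.245 -0.47   1.228] | slide now [-0.274 -0.502  1.209]
```

Call:
servo_tool --deltas '[{"slide": [-0.2, -0.5, 0.4], "spin": -0.06}, {"slide": [-0.1, 0, 0.6], "spin": 0}, {"slide": [0, 0, 0.5], "spin": 0}, {"slide": [0, 0, 0.2], "spin": 0}]'

```text
time_s: 8.95
tcp_pos: [0.572, -0.2305, 0.047]
ee_rot: [[-0.982, -0.185, -0.022], [-0.186, 0.982, 0.024], [0.017, 0.028, -0.999]]
wrist_force: [0.4, 0.2, -2.5]
gripper_width: 0.131
```

```bash
python3 go.py .5722 -.2348 .03 100.5
```

```text
t 8.95 tcp [ 0.572  -0.2305  0.047 ] yawY 100.69 tilt 1.89 w 0.131 j6 -71 F [ 0.4  0.2 -2.5]
spin units 0.024 | slide after spin [ 0.025 -0.171  0.681] | slide now [ 0.013 -0.19   0.677]
```

Call:
servo_tool --deltas '[{"slide": [0, -0.18, 0.3], "spin": 0.02}, {"slide": [0, -0.05, 0.2], "spin": 0}, {"slide": [0, 0, 0], "spin": 0}]'

```text
time_s: 9.25
tcp_pos: [0.5723, -0.2351, 0.0321]
ee_rot: [[-0.983, -0.184, -0.025], [-0.185, 0.982, 0.025], [0.02, 0.029, -0.999]]
wrist_force: [-0.1, -0.1, -2.5]
gripper_width: 0.133
```

```bash
python3 go.py .5722 -.2348 .03 100.5
```

```text
t 9.25 tcp [ 0.5723 -0.2351  0.0321] yawY 100.61 tilt 1.99 w 0.133 j6 -70 F [-0.1 -0.1 -2.5]
spin units 0.014 | slide after spin [0.004 0.011 0.086] | slide now [0.002 0.009 0.086]
```

Position agrees to within a millimetre. Lower to contact, then release.

Call:
servo_tool --deltas '[{"slide": [0, 0, 0.1], "spin": 0}, {"slide": [0, 0, 0.03], "spin": 0}]'

```text
time_s: 9.45
tcp_pos: [0.573, -0.235, 0.0307]
ee_rot: [[-0.982, -0.185, -0.023], [-0.185, 0.982, 0.024], [0.019, 0.028, -0.999]]
wrist_force: [-3.0, 1.0, 3.3]
gripper_width: 0.136
```

```bash
python3 go.py .5722 -.2348 .03 100.5
```

```text
t 9.45 tcp [ 0.573  -0.235   0.0307] yawY 100.66 tilt 1.90 w 0.136 j6 -70 F [-3.   1.   3.3]
spin units 0.020 | slide after spin [0.03  0.016 0.027] | slide now [0.029 0.015 0.028]
```

Call:
servo_tool --deltas '[{"slide": [0, 0, 0], "spin": 0}, {"slide": [0, 0, 0], "spin": 0}, {"slide": [0, 0, 0], "spin": 0}, {"slide": [0, 0, -0.5], "spin": 0}, {"slide": [0, 0, -1], "spin": 0}, {"slide": [0, 0.4, -1], "spin": 0}, {"slide": [0.3, 1, -1], "spin": 0}, {"slide": [0.3, 1, -0.5], "spin": 0.3}, {"slide": [0.3, 1, 0], "spin": 0.3}, {"slide": [0.3, 1, 0], "spin": 0.3}]' --gripper 0

```text
time_s: 10.45
tcp_pos: [0.5316, -0.1344, 0.1451]
ee_rot: [[-0.999, -0.052, -0.01], [-0.052, 0.998, 0.021], [0.009, 0.021, -1.0]]
wrist_force: [0.3, 0.3, -0.8]
gripper_width: 0.95
```

```bash
python3 go.py .363 .284 .15 90; python3 - <<'E'
from station import optics
from h import *
t=optics.capture("top");s=optics.capture("side")
np.savez("t4.npz",**t);np.savez("s4.npz",**s)
crop(t,250,140,140,100,5,"pics/t4.png");crop(s,225,130,80,60,9,"pics/s4.png")
E
```

```text
t 10.45 tcp [ 0.5316 -0.1344  0.1451] yawY 92.98 tilt 1.34 w 0.950 j6 -88 F [ 0.3  0.3 -0.8]
spin units 0.372 | slide after spin [ 6.742 16.737 -0.197] | slide now [ 5.862 17.065  0.223]
```

View pics/t4.png

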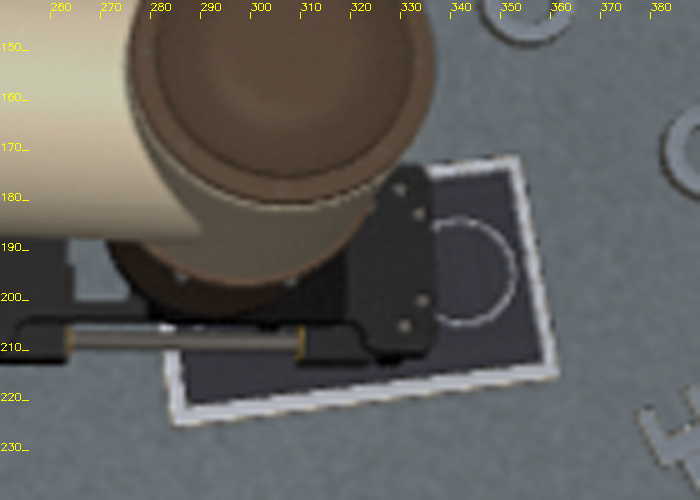

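View pics/s4.png

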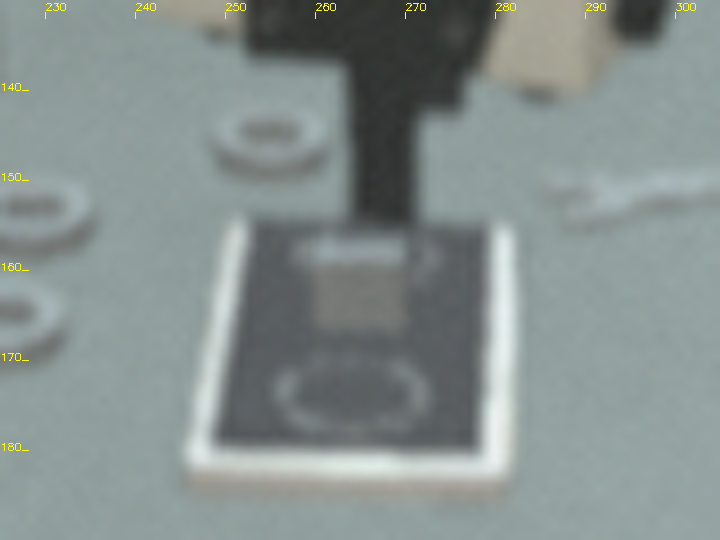

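Call:
servo_tool --deltas '[{"slide": [0.4, 1, 0], "spin": 0.3}, {"slide": [0.4, 1, 0], "spin": 0}, {"slide": [0.4, 1, 0], "spin": 0}, {"slide": [0.4, 1, 0], "spin": 0}, {"slide": [0.4, 1, 0], "spin": 0}, {"slide": [0.4, 1, 0], "spin": 0}, {"slide": [0.4, 1, 0], "spin": 0}, {"slide": [0.4, 1, 0], "spin": 0}, {"slide": [0.4, 1, 0], "spin": 0}, {"slide": [0.4, 1, 0], "spin": 0}]'

```text
time_s: 11.55
tcp_pos: [0.4303, 0.1191, 0.159]
ee_rot: [[-1.0, -0.012, 0.004], [-0.012, 1.0, 0.022], [-0.005, 0.022, -1.0]]
wrist_force: [-0.2, 0.8, -0.5]
gripper_width: 1.003
```

```bash
python3 go.py .3643 .284 .10 90; python3 - <<'E'
from station import optics
from h import *
t=optics.capture("top");s=optics.capture("side")
np.savez("t5.npz",**t);np.savez("s5.npz",**s)
crop(t,260,150,115,85,6,"pics/t5.png")
E
```

```text
t 11.55 tcp [0.4303 0.1191 0.159 ] yawY 90.68 tilt 1.29 w 1.003 j6 -124 F [-0.2  0.8 -0.5]
spin units 0.085 | slide after spin [2.639 6.595 2.359] | slide now [2.572 6.573 2.493]
```

View pics/t5.png

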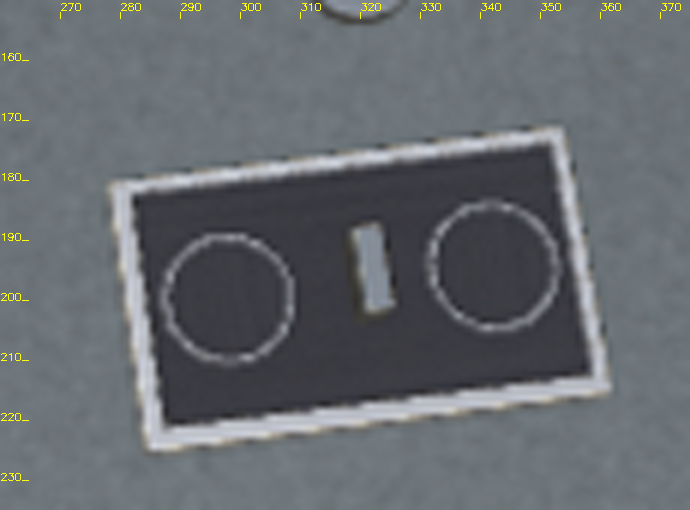

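```bash
python3 - <<'E'
from m1 import *
t=dict(np.load("t5.npz"));s5=dict(np.load("s5.npz"))
q=blob(t,(275,165,370,230),lambda f:f.min(2)>140);P=np.array([onz(t,*p,.02)[:2]*1000 for p in q],np.float32);print("stage",cv2.minAreaRect(P))
q=blob(t,(281,172,360,224),lambda f:f.max(2)<110);P=np.array([onz(t,*p,.026)[:2]*1000 for p in q],np.float32);print("plate",cv2.minAreaRect(P))
for b in((284,186,311,213),(328,180,356,207)):
    x0,y0,x1,y1=b;f=cv2.resize(t["frame"][y0:y1,x0:x1],None,fx=4,fy=4,interpolation=cv2.INTER_CUBIC)
    m=(f.min(2)>85).astype(np.uint8);cs,_=cv2.findContours(m,cv2.RETR_EXTERNAL,cv2.CHAIN_APPROX_NONE)
    c=max(cs,key=lambda c:cv2.minEnclosingCircle(c)[1]);e=cv2.fitEllipse(c);px=((np.array(e[0])+.5)/4-.5+[x0,y0]);print(px,np.array(e[1])/4,onz(t,*px,.026))
q=blob(s5,(252,160,285,190),lambda f:f.min(2)<140)
E
```

```text
stage ((569.7517700195312, -234.55712890625), (116.62662506103516, 196.8186798095703), 10.57247257232666)
plate ((569.806396484375, -234.48904418945312), (100.49053955078125, 179.94381713867188), 10.352890968322754)
[297.46580791 199.31977367] [21.75374031 22.40872765] [ 0.56055636 -0.17971964  0.026     ]
[341.77548409 193.91734314] [21.41525269 22.52212524] [ 0.58056677 -0.29015646  0.026     ]
```

Call:
servo_tool --deltas '[{"slide": [0.4, 1, 0.2], "spin": 0.08}, {"slide": [0.4, 1, 0.3], "spin": 0}, {"slide": [0.4, 1, 0.4], "spin": 0}, {"slide": [0.4, 1, 0.4], "spin": 0}, {"slide": [0.4, 1, 0.4], "spin": 0}, {"slide": [0.4, 1, 0.4], "spin": 0}, {"slide": [0.1, 0.5, 0.2], "spin": 0}]'

```text
time_s: 12.35
tcp_pos: [0.372, 0.2874, 0.1083]
ee_rot: [[-1.0, -0.001, 0.014], [-0.001, 1.0, 0.027], [-0.014, 0.027, -1.0]]
wrist_force: [0.0, -1.0, -0.1]
gripper_width: 0.998
```

```bash
python3 go.py .3643 .284 .06 90
```

```text
t 12.35 tcp [0.372  0.2874 0.1083] yawY 90.06 tilt 1.76 w 0.998 j6 -147 F [ 0.  -1.  -0.1]
spin units 0.008 | slide after spin [ 0.307 -0.135  1.931] | slide now [ 0.334 -0.187  1.922]
```

Call:
servo_tool --deltas '[{"slide": [0.2, -0.1, 1], "spin": 0}, {"slide": [0.1, 0, 1], "spin": 0}, {"slide": [0, 0, 1], "spin": 0}, {"slide": [0, 0, 0.5], "spin": 0}]'

```text
time_s: 12.75
tcp_pos: [0.3705, 0.2909, 0.021]
ee_rot: [[-1.0, -0.004, 0.02], [-0.003, 0.999, 0.034], [-0.02, 0.034, -0.999]]
wrist_force: [-0.0, 0.5, 0.2]
gripper_width: 1.001
```

```bash
python3 go.py .3643 .284 .01 90; python3 - <<'E'
from station import optics
from h import *
s=optics.capture("side")
np.savez("s6.npz",**s)
crop(s,255,230,110,85,6,"pics/s6.png")
E
```

```text
t 12.75 tcp [0.3705 0.2909 0.021 ] yawY 90.24 tilt 2.29 w 1.001 j6 -148 F [-0.   0.5  0.2]
spin units 0.030 | slide after spin [ 0.249 -0.274  0.44 ] | slide now [ 0.259 -0.288  0.425]
```

View pics/s6.png

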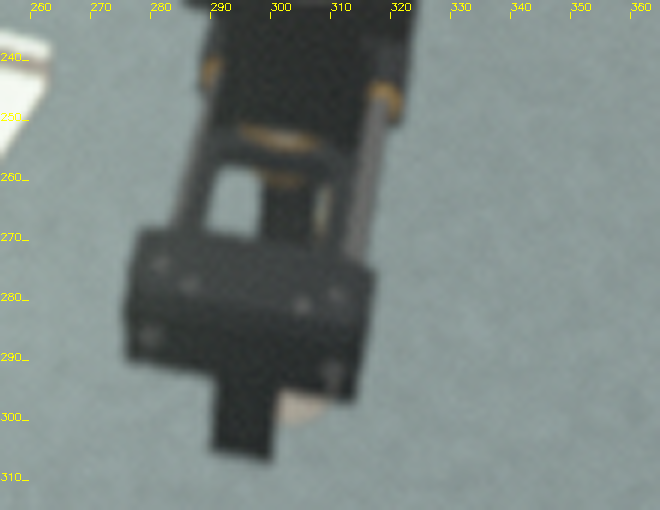

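Call:
servo_tool --deltas '[{"slide": [0.3, -0.3, 0.2], "spin": 0}, {"slide": [0, 0, 0.15], "spin": 0}]'

```text
time_s: 13.0
tcp_pos: [0.3646, 0.2826, 0.0107]
ee_rot: [[-1.0, -0.003, 0.019], [-0.002, 0.999, 0.032], [-0.02, 0.032, -0.999]]
wrist_force: [-0.7, -0.8, -0.3]
gripper_width: 1.003
```

```bash
python3 go.py .3643 .284 .01 90
```

```text
t 13.00 tcp [0.3646 0.2826 0.0107] yawY 90.17 tilt 2.15 w 1.003 j6 -148 F [-0.7 -0.8 -0.3]
spin units 0.021 | slide after spin [0.011 0.056 0.028] | slide now [0.011 0.055 0.029]
```

Call:
servo_tool --deltas '[{"slide": [0, 0, 0], "spin": 0}, {"slide": [0, 0, 0], "spin": 0}, {"slide": [0, 0, 0], "spin": 0}, {"slide": [0, 0, 0], "spin": 0}, {"slide": [0, 0, 0], "spin": 0}, {"slide": [0, 0, 0], "spin": 0}, {"slide": [0, 0, 0], "spin": 0}, {"slide": [0, 0, 0], "spin": 0}]' --gripper 255

```text
time_s: 13.8
tcp_pos: [0.3678, 0.285, 0.0134]
ee_rot: [[-1.0, -0.003, 0.024], [-0.002, 0.999, 0.037], [-0.024, 0.037, -0.999]]
wrist_force: [1.0, -0.0, -0.5]
gripper_width: 0.494
```

```bash
python3 go.py .3643 .284 .01 90
```

```text
t 13.80 tcp [0.3678 0.285  0.0134] yawY 90.19 tilt 2.53 w 0.494 j6 -148 F [ 1.  -0.  -0.5]
spin units 0.023 | slide after spin [ 0.141 -0.04   0.136] | slide now [ 0.144 -0.044  0.131]
```

Call:
servo_tool --deltas '[{"slide": [0, 0, 0], "spin": 0}, {"slide": [0, 0, -0.5], "spin": 0}, {"slide": [0, 0, -1], "spin": 0}, {"slide": [0, 0, -1], "spin": 0}, {"slide": [-0.2, -0.5, -1], "spin": 0}, {"slide": [-0.4, -1, -0.6], "spin": 0}]'

```text
time_s: 14.4
tcp_pos: [0.379, 0.243, 0.1154]
ee_rot: [[-1.0, -0.007, 0.019], [-0.006, 1.0, 0.03], [-0.019, 0.03, -0.999]]
wrist_force: [0.5, -0.4, -0.6]
gripper_width: 0.489
```

```bash
python3 go.py .563 -.18 .10 100.4; python3 - <<'E'
from station import optics
from h import *
s=optics.capture("side")
crop(s,255,170,150,110,5,"pics/s7.png")
E
```

```text
t 14.40 tcp [0.379  0.243  0.1154] yawY 90.40 tilt 2.05 w 0.489 j6 -143 F [ 0.5 -0.4 -0.6]
spin units -1.250 | slide after spin [ -4.184 -17.971   0.615] | slide now [ -7.238 -16.982   0.242]
```

View pics/s7.png

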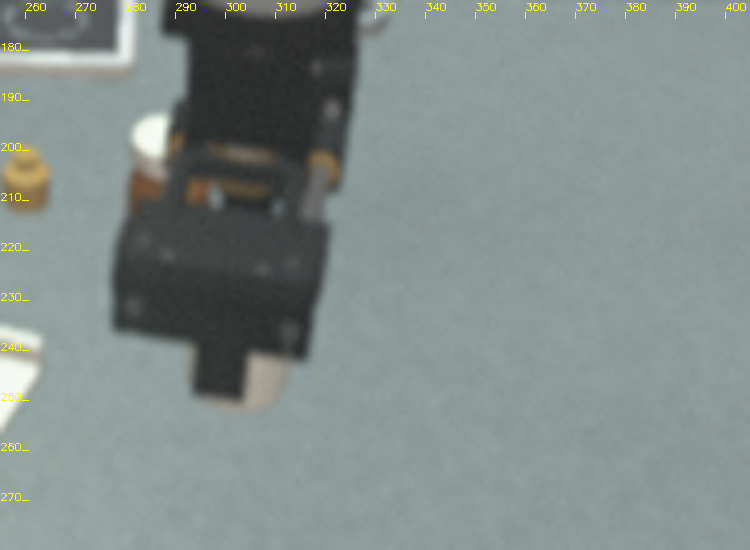

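Call:
servo_tool --deltas '[{"slide": [-0.4, -1, -0.3], "spin": -0.3}, {"slide": [-0.4, -1, -0.1], "spin": -0.3}, {"slide": [-0.3, -1, 0], "spin": -0.3}, {"slide": [-0.3, -1, 0], "spin": -0.3}, {"slide": [-0.25, -1, 0], "spin": 0}, {"slide": [-0.25, -1, 0], "spin": 0}, {"slide": [-0.25, -1, 0], "spin": 0}, {"slide": [-0.25, -1, 0], "spin": 0}, {"slide": [-0.25, -1, 0], "spin": 0}, {"slide": [-0.25, -1, 0], "spin": 0}]'

```text
time_s: 15.45
tcp_pos: [0.4858, -0.0064, 0.1204]
ee_rot: [[-0.983, -0.18, 0.018], [-0.179, 0.983, 0.034], [-0.024, 0.03, -0.999]]
wrist_force: [0.5, 0.5, -0.6]
gripper_width: 0.495
```

```bash
python3 go.py .563 -.18 .10 100.4
```

```text
t 15.45 tcp [ 0.4858 -0.0064  0.1204] yawY 100.38 tilt 2.19 w 0.495 j6 -96 F [ 0.5  0.5 -0.6]
spin units -0.003 | slide after spin [-1.786 -7.386  0.818] | slide now [-1.774 -7.406  0.641]
```

Call:
servo_tool --deltas '[{"slide": [-0.25, -1, 0], "spin": 0}, {"slide": [-0.25, -1, 0], "spin": 0}, {"slide": [-0.25, -1, 0], "spin": 0}, {"slide": [-0.25, -1, 0.1], "spin": 0}, {"slide": [-0.25, -1, 0.2], "spin": 0}, {"slide": [-0.25, -1, 0.3], "spin": 0}, {"slide": [-0.1, -0.4, 0.2], "spin": 0}]'

```text
time_s: 16.15
tcp_pos: [0.555, -0.1635, 0.0925]
ee_rot: [[-0.984, -0.176, 0.014], [-0.175, 0.984, 0.034], [-0.02, 0.031, -0.999]]
wrist_force: [-0.7, -0.1, -0.8]
gripper_width: 0.494
```

```bash
python3 go.py .563 -.18 .10 100.4; python3 - <<'E'
from station import optics
from h import *
s=optics.capture("side");t=optics.capture("top")
np.savez("s8.npz",**s);np.savez("t8.npz",**t)
crop(s,225,110,90,90,7,"pics/s8.png");crop(t,250,140,140,100,5,"pics/t8.png")
E
```

```text
t 16.15 tcp [ 0.555  -0.1635  0.0925] yawY 100.14 tilt 2.13 w 0.494 j6 -77 F [-0.7 -0.1 -0.8]
spin units -0.033 | slide after spin [-0.198 -0.705 -0.299] | slide now [-0.207 -0.695 -0.317]
```

View pics/s8.png

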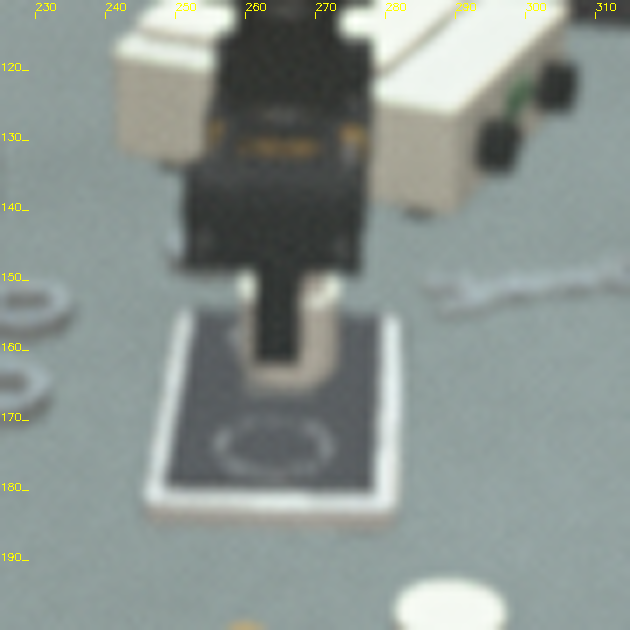

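View pics/t8.png

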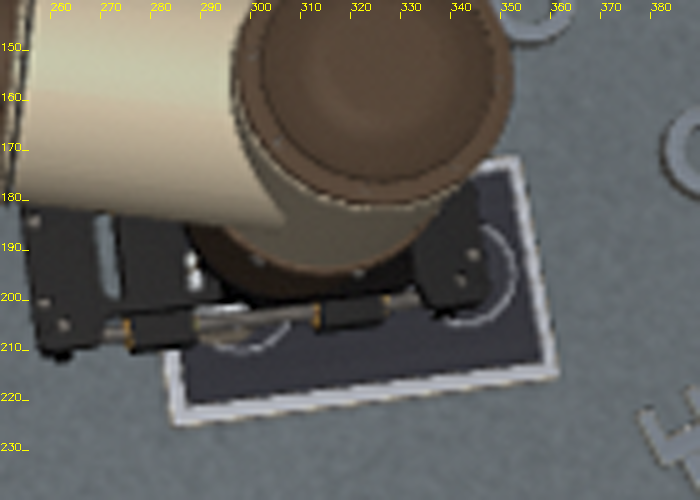

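```bash
cat > cx.py <<'E'
from h import *
from scipy.optimize import brentq
def solvex(s,u,y,z): return brentq(lambda x:proj(s,[x,y,z])[0]-u,.2,.9)
E
python3 - <<'E'
from cx import *
s=dict(np.load("s8.npz"))
print("circle side",onz(s,263.7,173.2,.026), "x at y=-.18:",solvex(s,263.7,-.18,.026))
print("cruc x",solvex(s,265.8,-.1635,.099), [solvex(s,u,-.1635,.099) for u in(265.3,266.3)])
print("finger ctr x", solvex(s,264.4,-.1635+.03,.0925+.01))
E
python3 go.py .563 -.18 .10 100.4
```

```text
circle side [ 0.56336706 -0.1826231   0.026     ] x at y=-.18: 0.5627356522650219
cruc x 0.5518100579109657 [0.5534378573630375, 0.5501831410902223]
finger ctr x 0.5491975514118256
t 16.25 tcp [ 0.554  -0.1628  0.0921] yawY 100.12 tilt 2.11 w 0.497 j6 -77 F [-0.3  1.1 -1.4]
spin units -0.035 | slide after spin [-0.228 -0.743 -0.316] | slide now [-0.238 -0.731 -0.335]
```

Call:
servo_tool --deltas '[{"slide": [-0.3, -0.65, 0.3], "spin": -0.03}, {"slide": [0, 0, 0.6], "spin": 0}, {"slide": [0, 0, 0.6], "spin": 0}, {"slide": [0, 0, 0.3], "spin": 0}]'

```text
time_s: 16.65
tcp_pos: [0.5647, -0.1728, 0.0474]
ee_rot: [[-0.983, -0.182, 0.014], [-0.181, 0.983, 0.035], [-0.021, 0.032, -0.999]]
wrist_force: [0.1, 0.1, -0.8]
gripper_width: 0.495
```

```bash
python3 go.py .565 -.1796 .0394 100.4
```

```text
t 16.65 tcp [ 0.5647 -0.1728  0.0474] yawY 100.50 tilt 2.19 w 0.495 j6 -75 F [ 0.1  0.1 -0.8]
spin units 0.012 | slide after spin [ 0.037 -0.271  0.32 ] | slide now [ 0.044 -0.281  0.311]
```

Call:
servo_tool --deltas '[{"slide": [0.03, -0.28, 0.1], "spin": 0}, {"slide": [0, 0, 0.05], "spin": 0}, {"slide": [0, 0, 0], "spin": 0}]'

```text
time_s: 16.95
tcp_pos: [0.5647, -0.1783, 0.0435]
ee_rot: [[-0.983, -0.184, 0.013], [-0.184, 0.982, 0.036], [-0.02, 0.033, -0.999]]
wrist_force: [0.3, 0.5, 0.3]
gripper_width: 0.497
```

```bash
python3 go.py .565 -.1796 .0394 100.4;  python3 - <<'E'
from station import optics
from h import *
s=optics.capture("side");t=optics.capture("top")
np.savez("s9.npz",**s);np.savez("t9.npz",**t)
crop(s,225,110,90,90,7,"pics/s9.png");crop(t,250,140,140,100,5,"pics/t9.png")
E
```

```text
t 16.95 tcp [ 0.5647 -0.1783  0.0435] yawY 100.63 tilt 2.18 w 0.497 j6 -74 F [0.3 0.5 0.3]
spin units 0.029 | slide after spin [-0.001 -0.054  0.164] | slide now [ 0.002 -0.06   0.162]
```

View pics/s9.png

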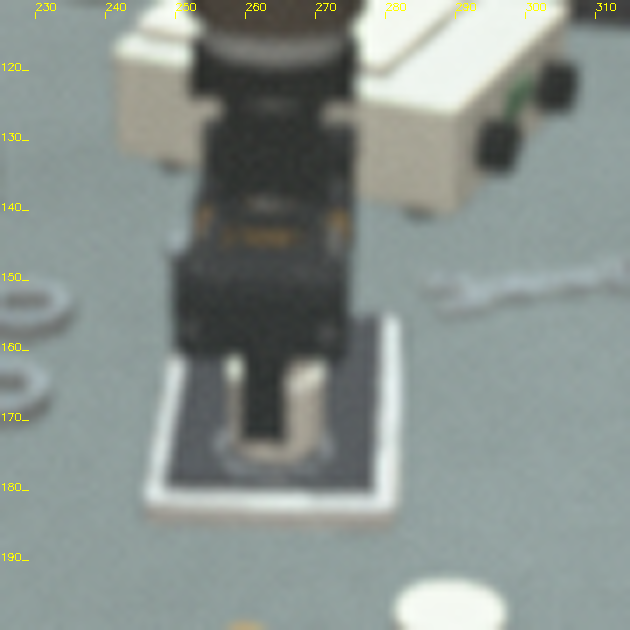

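View pics/t9.png

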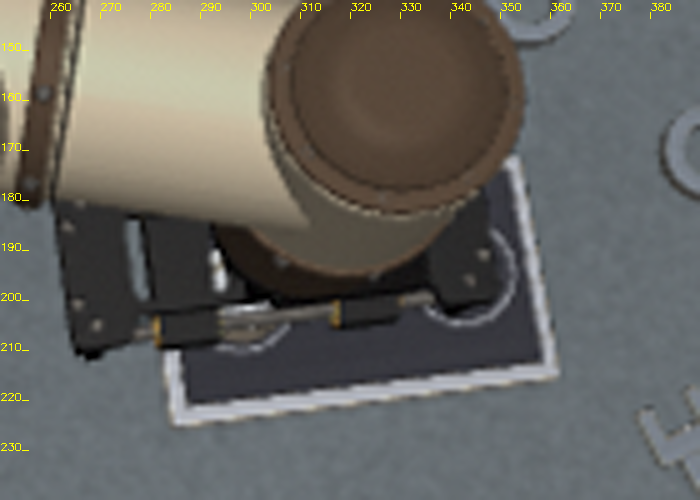

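Call:
servo_tool --deltas '[{"slide": [-0.02, -0.07, 0.12], "spin": 0}, {"slide": [0, 0, 0.07], "spin": 0}]'

```text
time_s: 17.25
tcp_pos: [0.5667, -0.18, 0.04]
ee_rot: [[-0.983, -0.185, 0.017], [-0.184, 0.982, 0.035], [-0.023, 0.032, -0.999]]
wrist_force: [1.2, 0.2, -1.2]
gripper_width: 0.491
```

```bash
python3 go.py .565 -.1796 .0394 100.4;python3 -c "
from cx import *
s=dict(np.load('s9.npz'));print(solvex(s,264.1,-.1783,.05),solvex(s,263.7,-.18,.026))"
```

```text
t 17.25 tcp [ 0.5667 -0.18    0.04  ] yawY 100.65 tilt 2.23 w 0.491 j6 -74 F [ 1.2  0.2 -1.2]
spin units 0.031 | slide after spin [0.064 0.026 0.023] | slide now [0.064 0.026 0.022]
0.5609421739222074 0.5627356522650219
```

Call:
servo_tool --deltas '[{"slide": [0, 0, 0.06], "spin": 0}, {"slide": [0, 0, 0.04], "spin": 0}]'

```text
time_s: 17.45
tcp_pos: [0.5668, -0.18, 0.0393]
ee_rot: [[-0.983, -0.185, 0.016], [-0.185, 0.982, 0.035], [-0.022, 0.031, -0.999]]
wrist_force: [-2.8, 1.5, 6.0]
gripper_width: 0.498
```

```bash
python3 go.py .565 -.1796 .0394 100.4
```

```text
t 17.45 tcp [ 0.5668 -0.18    0.0393] yawY 100.69 tilt 2.20 w 0.498 j6 -74 F [-2.8  1.5  6. ]
spin units 0.036 | slide after spin [ 0.066  0.027 -0.004] | slide now [ 0.066  0.027 -0.004]
```

Call:
servo_tool --deltas '[{"slide": [0, 0, 0], "spin": 0}, {"slide": [0, 0, 0], "spin": 0}, {"slide": [0, 0, 0], "spin": 0}, {"slide": [0, 0, 0], "spin": 0}, {"slide": [0, 0, -0.5], "spin": 0}, {"slide": [0, 0, -1], "spin": 0}, {"slide": [0, 0, -1], "spin": 0}]' --gripper 80

```text
time_s: 18.15
tcp_pos: [0.5636, -0.1821, 0.1011]
ee_rot: [[-0.983, -0.185, 0.008], [-0.184, 0.982, 0.036], [-0.015, 0.033, -0.999]]
wrist_force: [0.4, -0.4, -0.1]
gripper_width: 0.686
```

```bash
python3 go.py .6385 .0185 .08 85
```

```text
t 18.15 tcp [ 0.5636 -0.1821  0.1011] yawY 100.65 tilt 2.09 w 0.686 j6 -74 F [ 0.4 -0.4 -0.1]
spin units 1.956 | slide after spin [-2.284  8.254  0.843] | slide now [-4.409  7.3    1.153]
```

Call:
servo_tool --deltas '[{"slide": [-0.6, 1, 0], "spin": 0}, {"slide": [-0.6, 1, 0], "spin": 0}, {"slide": [-0.6, 1, 0], "spin": 0}, {"slide": [-0.6, 1, 0], "spin": 0}, {"slide": [-0.6, 1, 0], "spin": 0}, {"slide": [-0.6, 1, 0], "spin": 0}, {"slide": [-0.6, 1, 0.2], "spin": 0}, {"slide": [-0.2, 0.4, 0.3], "spin": 0}]'

```text
time_s: 18.95
tcp_pos: [0.6459, 0.0247, 0.1121]
ee_rot: [[-0.983, -0.182, 0.03], [-0.181, 0.983, 0.034], [-0.036, 0.028, -0.999]]
wrist_force: [1.1, -0.5, -0.7]
gripper_width: 0.686
```

```bash
python3 go.py .640 .0185 .06 100.6;  python3 - <<'E'
from station import optics
from h import *
s=optics.capture("side");t=optics.capture("top")
np.savez("s10.npz",**s);np.savez("t10.npz",**t)
crop(s,185,130,120,100,6,"pics/s10.png");crop(t,200,140,170,100,4,"pics/t10.png")
E
```

```text
t 18.95 tcp [0.6459 0.0247 0.1121] yawY 100.49 tilt 2.62 w 0.686 j6 -94 F [ 1.1 -0.5 -0.7]
spin units -0.014 | slide after spin [ 0.28  -0.201  2.085] | slide now [ 0.354 -0.261  2.067]
```

View pics/s10.png

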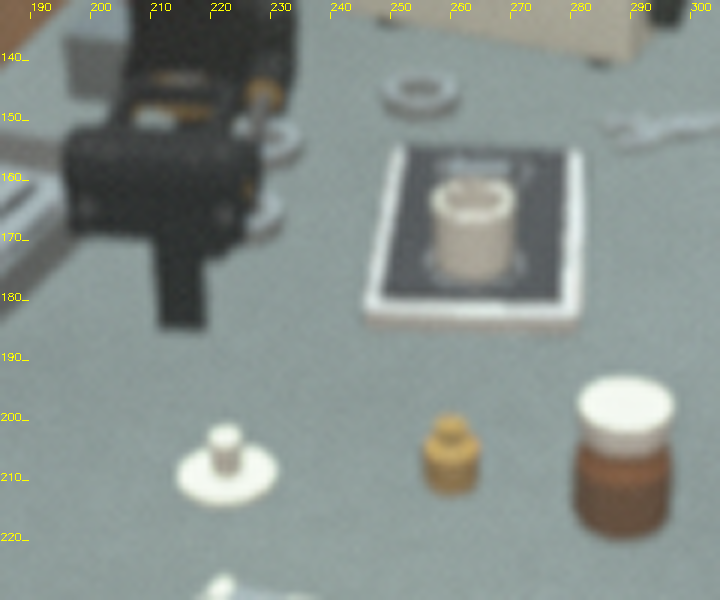

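View pics/t10.png

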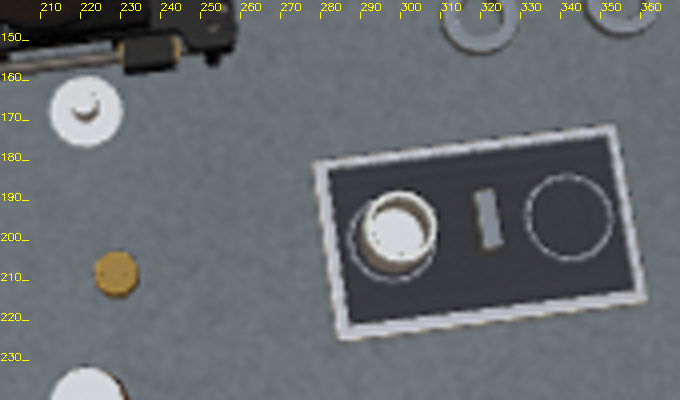

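```bash
python3 - <<'E'
from m1 import *
t=dict(np.load("t10.npz"));s=dict(np.load("s10.npz"))
et=ell(blob(t,(285,183,312,212),lambda f:f.min(2)>125)); es=ell(blob(s,(255,157,273,169),lambda f:f.min(2)>175))
print(et,es,onz(t,*et[0],.066),onz(s,*es[0],.066),tri(t,et[0],s,es[0]))
f=cv2.resize(t["frame"][180:215,280:315],None,fx=16,fy=16,interpolation=cv2.INTER_CUBIC);cv2.imwrite("pics/t10z.png",f[:,:,::-1])
k=ell(blob(s,(218,199,226,205),lambda f:f.min(2)>205));print("knob s",k[0],onz(s,*k[0],.029))
E
```

```text
((299.5967712402344, 196.26611328125), (17.616390228271484, 18.436302185058594), 117.33903503417969) ((265.3316345214844, 163.7245635986328), (5.459672451019287, 9.313016891479492), 64.51216888427734) [ 0.56044077 -0.18062193  0.066     ] [ 0.55614232 -0.17547928  0.066     ] (array([ 0.55924168, -0.18111151,  0.06315503]), np.float64(0.0035205756334987866))
knob s (221.99342346191406, 202.25047302246094) [0.63977434 0.01890608 0.029     ]
```

View pics/t10z.png

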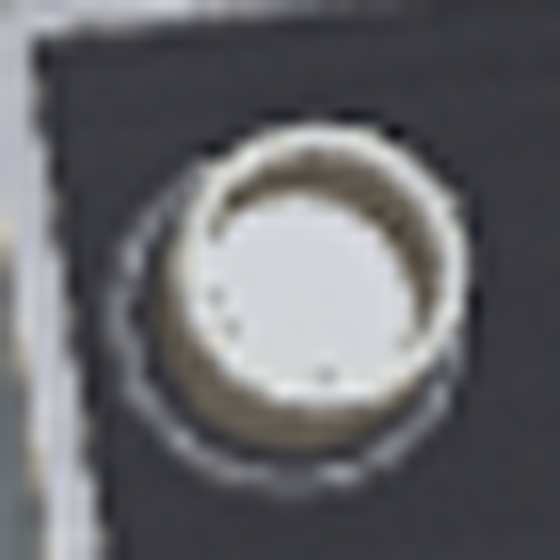

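Call:
servo_tool --deltas '[{"slide": [0.3, -0.25, 0.6], "spin": 0}, {"slide": [0.1, 0, 1], "spin": 0}, {"slide": [0, 0, 1], "spin": 0}, {"slide": [0, 0, 0.8], "spin": 0}]'

```text
time_s: 19.45
tcp_pos: [0.639, 0.0149, 0.0279]
ee_rot: [[-0.983, -0.18, 0.034], [-0.179, 0.983, 0.034], [-0.039, 0.028, -0.999]]
wrist_force: [0.3, 0.2, -0.1]
gripper_width: 0.689
```

```bash
python3 go.py .640 .0187 .010 100.6
```

```text
t 19.45 tcp [0.639  0.0149 0.0279] yawY 100.37 tilt 2.75 w 0.689 j6 -93 F [ 0.3  0.2 -0.1]
spin units -0.029 | slide after spin [-0.069  0.144  0.716] | slide now [-0.04   0.124  0.722]
```

Call:
servo_tool --deltas '[{"slide": [-0.04, 0.13, 0.3], "spin": 0}, {"slide": [0, 0, 0.3], "spin": 0}]'

```text
time_s: 19.65
tcp_pos: [0.6381, 0.0163, 0.0112]
ee_rot: [[-0.984, -0.177, 0.03], [-0.176, 0.984, 0.033], [-0.035, 0.027, -0.999]]
wrist_force: [0.6, -0.3, 1.2]
gripper_width: 0.687
```

```bash
python3 go.py .640 .0187 .0105 100.6; python3 - <<'E'
from station import optics
from h import *
s=optics.capture("side")
np.savez("s11.npz",**s)
crop(s,185,150,90,75,8,"pics/s11.png")
E
```

```text
t 19.65 tcp [0.6381 0.0163 0.0112] yawY 100.20 tilt 2.54 w 0.687 j6 -94 F [ 0.6 -0.3  1.2]
spin units -0.050 | slide after spin [-0.092  0.082  0.029] | slide now [-0.091  0.081  0.035]
```

View pics/s11.png

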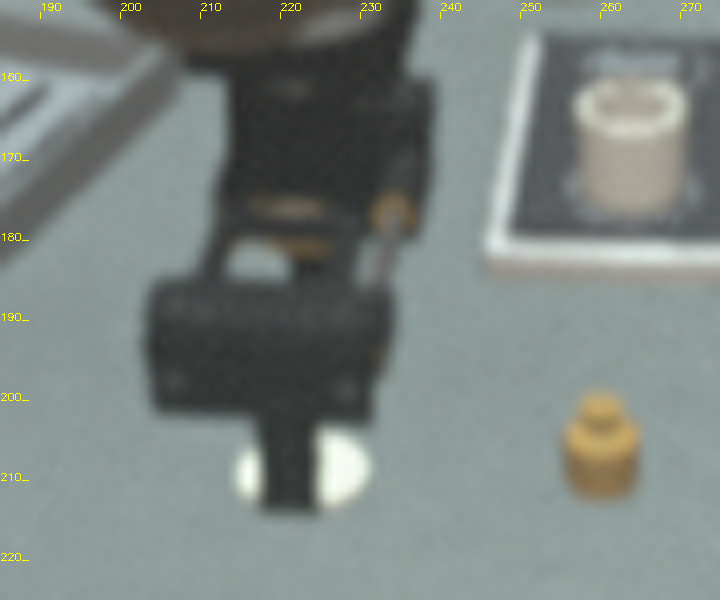

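Call:
servo_tool --deltas '[{"slide": [0, 0.05, 0], "spin": 0}, {"slide": [0, 0, 0.02], "spin": 0}, {"slide": [0, 0, 0.02], "spin": 0}, {"slide": [0, 0, 0.02], "spin": 0}, {"slide": [0, 0, 0], "spin": 0}, {"slide": [0, 0, 0], "spin": 0}, {"slide": [0, 0, 0], "spin": 0}, {"slide": [0, 0, 0], "spin": 0}]' --gripper 255

```text
time_s: 20.5
tcp_pos: [0.6389, 0.0175, 0.0121]
ee_rot: [[-0.984, -0.177, 0.033], [-0.176, 0.984, 0.034], [-0.038, 0.028, -0.999]]
wrist_force: [-0.7, -1.0, -1.1]
gripper_width: 0.173
```

```bash
python3 go.py .640 .0187 .0105 100.6
```

```text
t 20.50 tcp [0.6389 0.0175 0.0121] yawY 100.20 tilt 2.71 w 0.173 j6 -94 F [-0.7 -1.  -1.1]
spin units -0.051 | slide after spin [-0.052  0.039  0.063] | slide now [-0.049  0.038  0.066]
```

Call:
servo_tool --deltas '[{"slide": [0, 0, 0], "spin": 0}, {"slide": [0, 0, -0.6], "spin": 0}, {"slide": [0, 0, -1], "spin": 0}, {"slide": [0, 0, -1], "spin": 0}, {"slide": [0.2, -0.5, -1], "spin": 0}, {"slide": [0.5, -1, -0.8], "spin": 0}, {"slide": [0.6, -1, -0.2], "spin": 0}]'

```text
time_s: 21.2
tcp_pos: [0.6148, -0.0531, 0.132]
ee_rot: [[-0.983, -0.183, 0.034], [-0.182, 0.983, 0.032], [-0.039, 0.025, -0.999]]
wrist_force: [0.8, -1.7, -0.8]
gripper_width: 0.17
```

```bash
python3 go.py .5633 -.1815 .105 100.4; python3 - <<'E'
from station import optics
from h import *
s=optics.capture("side")
np.savez("s12.npz",**s)
crop(s,185,130,100,75,7,"pics/s12.png")
E
```

```text
t 21.20 tcp [ 0.6148 -0.0531  0.132 ] yawY 100.55 tilt 2.67 w 0.170 j6 -88 F [ 0.8 -1.7 -0.8]
spin units 0.019 | slide after spin [ 2.953 -4.68   1.081] | slide now [ 3.    -4.699  0.846]
```

View pics/s12.png

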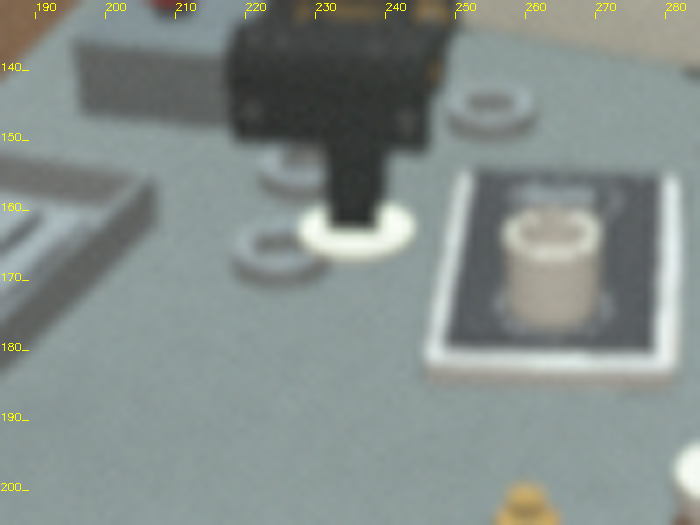

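Call:
servo_tool --deltas '[{"slide": [0.6, -1, 0], "spin": 0}, {"slide": [0.6, -1, 0], "spin": 0}, {"slide": [0.6, -1, 0], "spin": 0}, {"slide": [0.6, -1, 0.1], "spin": 0}, {"slide": [0.5, -0.6, 0.2], "spin": 0}, {"slide": [0, 0, 0.2], "spin": 0}]'

```text
time_s: 21.85
tcp_pos: [0.5611, -0.1881, 0.1217]
ee_rot: [[-0.983, -0.179, 0.042], [-0.177, 0.984, 0.031], [-0.046, 0.023, -0.999]]
wrist_force: [0.1, -0.3, 0.1]
gripper_width: 0.17
```

```bash
python3 go.py .5633 -.1815 .095 100.4; python3 - <<'E'
from station import optics
from h import *
s=optics.capture("side");t=optics.capture("top")
np.savez("s13.npz",**s)
crop(s,225,110,90,80,8,"pics/s13.png");crop(t,250,140,140,100,5,"pics/t13.png")
E
```

```text
t 21.85 tcp [ 0.5611 -0.1881  0.1217] yawY 100.29 tilt 2.96 w 0.170 j6 -74 F [ 0.1 -0.3  0.1]
spin units -0.014 | slide after spin [-0.134  0.242  1.068] | slide now [-0.083  0.218  1.078]
```

View pics/s13.png

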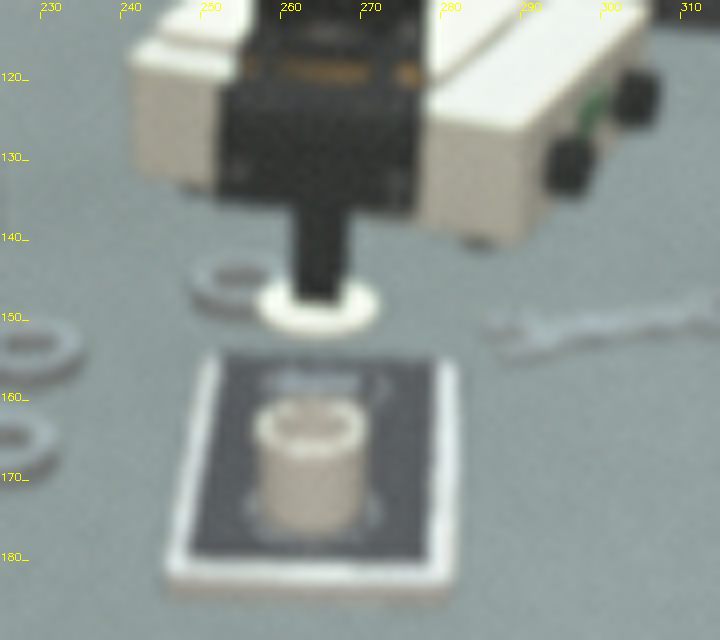

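View pics/t13.png

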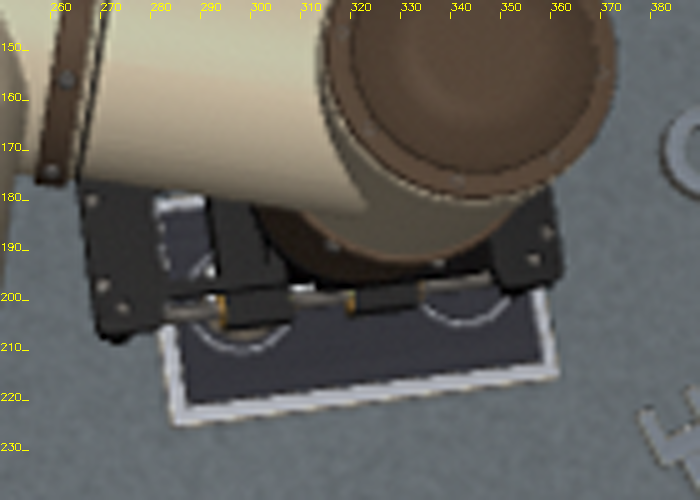

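```bash
python3 - <<'E'
from cx import *
s=dict(np.load("s13.npz"))
print("lid",onz(s,264.4,147.7,.1165),solvex(s,264.4,-.188,.1165)); print("rim",onz(s,263.5,162.9,.066),solvex(s,263.5,-.1812,.066))
E
python3 go.py .5633 -.1815 .095 100.4
```

```text
lid [ 0.56229705 -0.18833179  0.1165    ] 0.562217740164996
rim [ 0.56326943 -0.17968715  0.066     ] 0.5636343173072148
t 21.95 tcp [ 0.562  -0.1865  0.1212] yawY 100.40 tilt 2.95 w 0.174 j6 -74 F [-0.7  0.4 -1. ]
spin units -0.000 | slide after spin [-0.088  0.187  1.047] | slide now [-0.04   0.163  1.054]
```

Call:
servo_tool --deltas '[{"slide": [-0.05, 0.2, 0.4], "spin": 0}, {"slide": [0, 0, 0.6], "spin": 0}, {"slide": [0, 0, 0.3], "spin": 0}]'

```text
time_s: 22.25
tcp_pos: [0.5663, -0.1774, 0.0894]
ee_rot: [[-0.982, -0.184, 0.046], [-0.182, 0.983, 0.031], [-0.051, 0.022, -0.998]]
wrist_force: [0.2, 0.1, -0.2]
gripper_width: 0.171
```

```bash
python3 go.py .5635 -.1803 .0751 100.4
```

```text
t 22.25 tcp [ 0.5663 -0.1774  0.0894] yawY 100.58 tilt 3.17 w 0.171 j6 -75 F [ 0.2  0.1 -0.2]
spin units 0.022 | slide after spin [ 0.132 -0.094  0.572] | slide now [ 0.161 -0.106  0.562]
```

Call:
servo_tool --deltas '[{"slide": [0.16, -0.11, 0.2], "spin": 0}, {"slide": [0, 0, 0.1], "spin": 0}]'

```text
time_s: 22.45
tcp_pos: [0.5632, -0.1789, 0.08]
ee_rot: [[-0.982, -0.186, 0.044], [-0.185, 0.982, 0.031], [-0.049, 0.023, -0.999]]
wrist_force: [0.0, -0.1, -1.6]
gripper_width: 0.171
```

```bash
python3 go.py .5635 -.1803 .0751 100.4; python3 - <<'E'
from station import optics
from h import *
s=optics.capture("side")
np.savez("s14.npz",**s)
crop(s,225,110,90,80,8,"pics/s14.png")
E
```

```text
t 22.45 tcp [ 0.5632 -0.1789  0.08  ] yawY 100.73 tilt 3.08 w 0.171 j6 -75 F [ 0.  -0.1 -1.6]
spin units 0.041 | slide after spin [-0.003 -0.056  0.196] | slide now [ 0.007 -0.06   0.195]
```

View pics/s14.png

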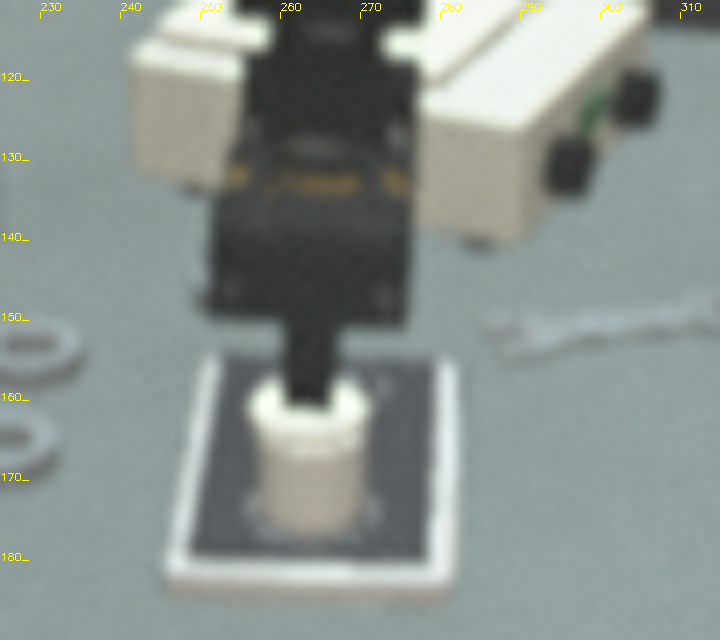

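Call:
servo_tool --deltas '[{"slide": [0.04, -0.04, 0.1], "spin": 0}, {"slide": [0.02, 0, 0.1], "spin": 0}]'

```text
time_s: 22.7
tcp_pos: [0.5631, -0.18, 0.0752]
ee_rot: [[-0.981, -0.187, 0.045], [-0.185, 0.982, 0.031], [-0.05, 0.022, -0.998]]
wrist_force: [0.2, -0.2, 0.2]
gripper_width: 0.17
```

```bash
python3 go.py .5635 -.1803 .0751 100.4
```

```text
t 22.70 tcp [ 0.5631 -0.18    0.0752] yawY 100.76 tilt 3.15 w 0.170 j6 -74 F [ 0.2 -0.2  0.2]
spin units 0.046 | slide after spin [-0.015 -0.016  0.006] | slide now [-0.014 -0.016  0.006]
```

Call:
servo_tool --deltas '[{"slide": [0, 0, 0.06], "spin": 0}]'

```text
time_s: 22.8
tcp_pos: [0.5637, -0.1803, 0.0748]
ee_rot: [[-0.981, -0.187, 0.047], [-0.186, 0.982, 0.03], [-0.052, 0.021, -0.998]]
wrist_force: [-2.9, 1.3, 11.0]
gripper_width: 0.171
```

```bash
python3 go.py .5635 -.1803 .0751 100.4; python3 - <<'E'
from station import optics
from h import *
s=optics.capture("side")
np.savez("s15.npz",**s)
crop(s,225,110,90,80,8,"pics/s15.png")
E
```

```text
t 22.80 tcp [ 0.5637 -0.1803  0.0748] yawY 100.80 tilt 3.18 w 0.171 j6 -74 F [-2.9  1.3 11. ]
spin units 0.050 | slide after spin [ 0.007  0.001 -0.01 ] | slide now [ 0.006  0.001 -0.011]
```

View pics/s15.png

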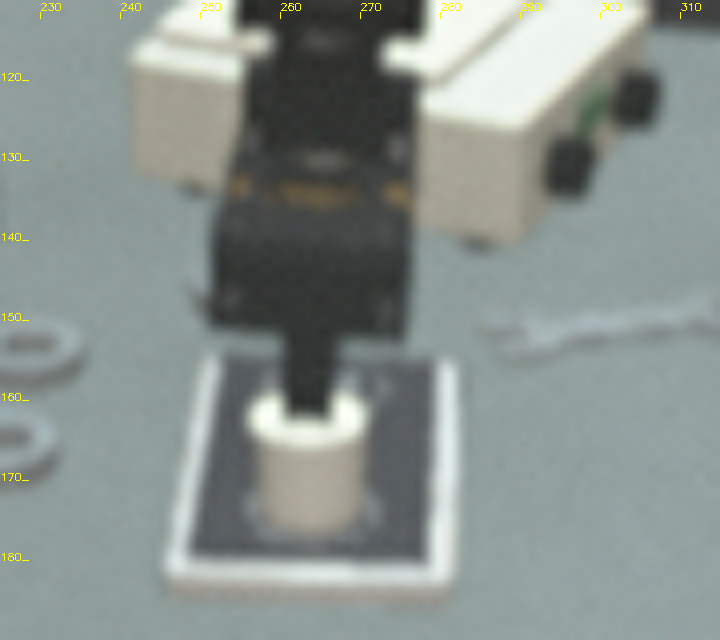

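Call:
servo_tool --deltas '[{"slide": [0, 0, 0], "spin": 0}, {"slide": [0, 0, 0], "spin": 0}, {"slide": [0, 0, 0], "spin": 0}, {"slide": [0, 0, -0.5], "spin": 0}, {"slide": [0, 0, -1], "spin": 0}, {"slide": [0, 0, -1], "spin": 0}, {"slide": [0.8, -0.2, -0.4], "spin": 0}, {"slide": [1, -0.2, 0], "spin": 0}, {"slide": [1, -0.2, 0], "spin": 0}, {"slide": [1, -0.2, 0], "spin": 0}]' --gripper 40

```text
time_s: 23.85
tcp_pos: [0.4727, -0.2211, 0.1506]
ee_rot: [[-0.98, -0.191, 0.056], [-0.19, 0.981, 0.027], [-0.06, 0.016, -0.998]]
wrist_force: [-0.1, -0.5, 0.4]
gripper_width: 0.834
```

```bash
python3 go.py .367 -.2735 .10 95; python3 - <<'E'
from station import optics
from h import *
s=optics.capture("side");t=optics.capture("top")
np.savez("s16.npz",**s);np.savez("t16.npz",**t)
crop(s,225,120,120,80,6,"pics/s16.png");crop(t,260,150,120,145,5,"pics/t16.png")
E
```

```text
t 23.85 tcp [ 0.4727 -0.2211  0.1506] yawY 101.01 tilt 3.55 w 0.834 j6 -69 F [-0.1 -0.5  0.4]
spin units 0.752 | slide after spin [ 4.393 -1.718  2.025] | slide now [ 4.661 -1.281  1.729]
```

View pics/s16.png

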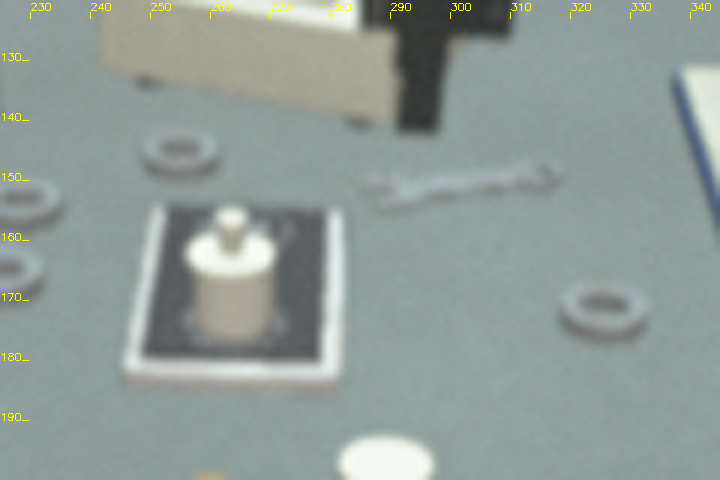

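View pics/t16.png

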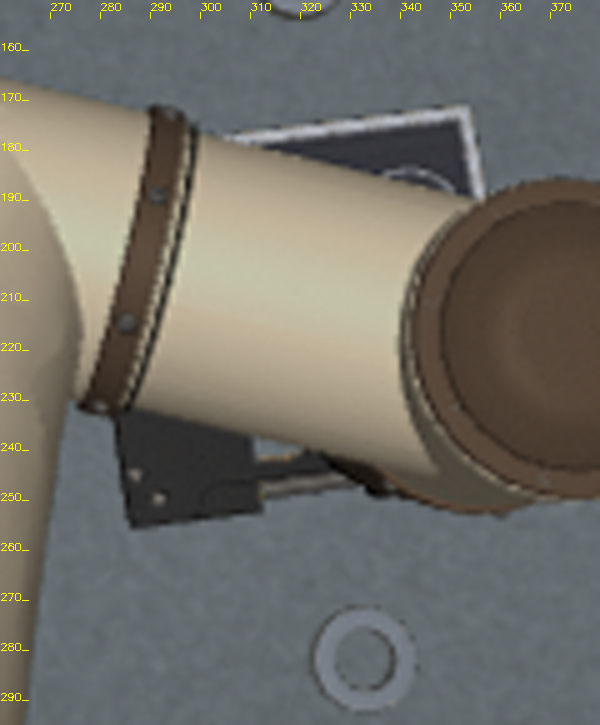

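```bash
python3 - <<'E'
from h import *
s=dict(np.load("s16.npz"));t=dict(np.load("t16.npz"))
print(onz(s,325.1,170.7,.014),onz(t,332.6,281.6,.014),tri(t,(332.6,281.6),s,(325.1,170.7)))
E
```

```text
[ 0.36785638 -0.26923112  0.014     ] [ 0.36448173 -0.27306551  0.014     ] (array([ 0.36627324, -0.27337307,  0.01182674]), np.float64(0.003586462228648716))
```

Call:
servo_tool --deltas '[{"slide": [1, -0.3, 0], "spin": 0.1}, {"slide": [1, -0.3, 0.2], "spin": 0}, {"slide": [1, -0.3, 0.3], "spin": 0}, {"slide": [1, -0.3, 0.4], "spin": 0}, {"slide": [0.5, -0.1, 0.4], "spin": 0}]'

```text
time_s: 24.45
tcp_pos: [0.3711, -0.275, 0.1154]
ee_rot: [[-0.982, -0.179, 0.067], [-0.177, 0.984, 0.023], [-0.07, 0.011, -0.998]]
wrist_force: [-0.3, 0.2, 0.8]
gripper_width: 0.841
```

```bash
python3 go.py .367 -.2738 .04 100.4
```

```text
t 24.45 tcp [ 0.3711 -0.275   0.1154] yawY 100.29 tilt 4.03 w 0.841 j6 -59 F [-0.3  0.2  0.8]
spin units -0.014 | slide after spin [0.153 0.075 3.014] | slide now [0.362 0.043 2.997]
```

Call:
servo_tool --deltas '[{"slide": [0.2, 0.05, 1], "spin": 0}, {"slide": [0.2, 0, 1], "spin": 0}, {"slide": [0.1, 0, 1], "spin": 0}, {"slide": [0.1, 0, 0.8], "spin": 0}]'

```text
time_s: 24.85
tcp_pos: [0.367, -0.277, 0.0215]
ee_rot: [[-0.981, -0.178, 0.079], [-0.177, 0.984, 0.017], [-0.08, 0.003, -0.997]]
wrist_force: [0.2, 0.5, 0.5]
gripper_width: 0.842
```

```bash
python3 go.py .367 -.2735 .004 100.4;python3 - <<'E'
from station import optics
from h import *
s=optics.capture("side")
np.savez("s17.npz",**s)
crop(s,270,110,110,80,6,"pics/s17.png")
E
```

```text
t 24.85 tcp [ 0.367  -0.277   0.0215] yawY 100.26 tilt 4.62 w 0.842 j6 -57 F [0.2 0.5 0.5]
spin units -0.017 | slide after spin [-0.024  0.138  0.7  ] | slide now [0.033 0.136 0.701]
```

View pics/s17.png

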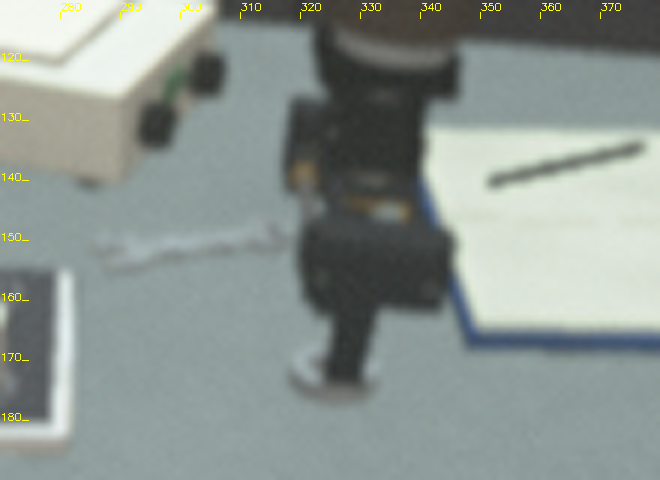

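Call:
servo_tool --deltas '[{"slide": [0.03, 0.14, 0.4], "spin": 0}, {"slide": [0, 0, 0.25], "spin": 0}]'

```text
time_s: 25.1
tcp_pos: [0.3669, -0.2729, 0.0029]
ee_rot: [[-0.981, -0.178, 0.074], [-0.177, 0.984, 0.019], [-0.076, 0.006, -0.997]]
wrist_force: [-0.2, -0.4, 0.1]
gripper_width: 0.842
```

```bash
python3 go.py .367 -.2735 .004 100.4
```

```text
t 25.10 tcp [ 0.3669 -0.2729  0.0029] yawY 100.27 tilt 4.40 w 0.842 j6 -57 F [-0.2 -0.4  0.1]
spin units -0.017 | slide after spin [-0.001 -0.023 -0.043] | slide now [-0.005 -0.022 -0.043]
```

Call:
servo_tool --deltas '[{"slide": [0, 0, -0.02], "spin": 0}, {"slide": [0, 0, 0], "spin": 0}, {"slide": [0, 0, 0], "spin": 0}, {"slide": [0, 0, 0], "spin": 0}, {"slide": [0, 0, 0], "spin": 0}, {"slide": [0, 0, 0], "spin": 0}]' --gripper 255

```text
time_s: 25.7
tcp_pos: [0.3699, -0.2739, 0.0063]
ee_rot: [[-0.981, -0.18, 0.079], [-0.179, 0.984, 0.017], [-0.081, 0.003, -0.997]]
wrist_force: [-0.1, 0.7, -1.6]
gripper_width: 0.566
```

```bash
python3 go.py .367 -.2735 .004 100.4
```

```text
t 25.70 tcp [ 0.3699 -0.2739  0.0063] yawY 100.35 tilt 4.66 w 0.566 j6 -57 F [-0.1  0.7 -1.6]
spin units -0.007 | slide after spin [0.113 0.037 0.091] | slide now [0.12  0.037 0.082]
```

Call:
servo_tool --deltas '[{"slide": [0, 0, 0], "spin": 0}, {"slide": [0, 0, -0.5], "spin": 0}, {"slide": [-0.2, 0, -1], "spin": 0}, {"slide": [-1, 0, -1], "spin": 0}, {"slide": [-1, 0, -0.8], "spin": 0}, {"slide": [-1, 0.2, 0], "spin": 0}, {"slide": [-1, 0.2, 0], "spin": 0}]'

```text
time_s: 26.4
tcp_pos: [0.4619, -0.246, 0.0987]
ee_rot: [[-0.982, -0.174, 0.072], [-0.173, 0.985, 0.02], [-0.075, 0.007, -0.997]]
wrist_force: [-0.0, -0.8, -2.3]
gripper_width: 0.568
```

```bash
python3 go.py .5828 -.2904 .08 100.4;python3 - <<'E'
from station import optics
from h import *
s=optics.capture("side")
np.savez("s18.npz",**s)
crop(s,240,100,110,90,6,"pics/s18.png")
E
```

```text
t 26.40 tcp [ 0.4619 -0.246   0.0987] yawY 100.00 tilt 4.31 w 0.568 j6 -67 F [-0.  -0.8 -2.3]
spin units -0.050 | slide after spin [-4.436 -2.62   0.749] | slide now [-4.387 -2.595  1.062]
```

View pics/s18.png

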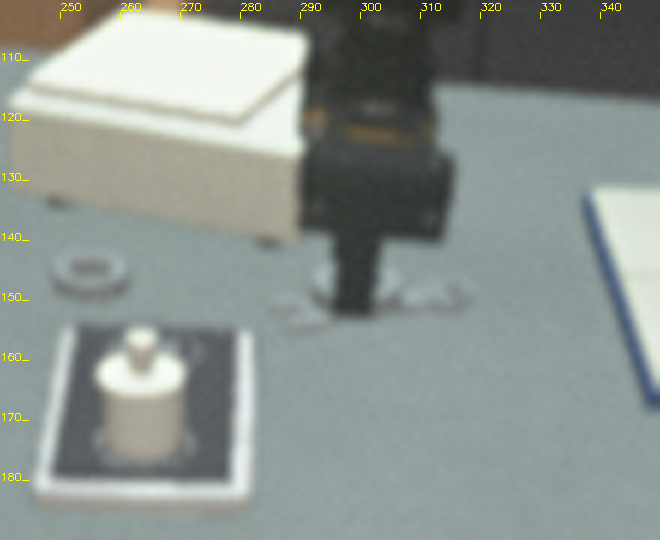

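Call:
servo_tool --deltas '[{"slide": [-1, -0.6, 0], "spin": -0.05}, {"slide": [-1, -0.6, 0.1], "spin": 0}, {"slide": [-1, -0.6, 0.2], "spin": 0}, {"slide": [-1, -0.5, 0.3], "spin": 0}, {"slide": [-0.2, -0.2, 0.2], "spin": 0}]'

```text
time_s: 26.95
tcp_pos: [0.5853, -0.2872, 0.0865]
ee_rot: [[-0.98, -0.186, 0.076], [-0.185, 0.982, 0.02], [-0.078, 0.005, -0.997]]
wrist_force: [-0.9, 0.2, -1.9]
gripper_width: 0.563
```

```bash
python3 go.py .5828 -.2904 .06 100.4;python3 - <<'E'
from station import optics
from h import *
s=optics.capture("side");t=optics.capture("top")
np.savez("s19.npz",**s);np.savez("t19.npz",**t)
crop(s,225,100,90,90,7,"pics/s19.png");crop(t,280,160,110,80,6,"pics/t19.png")
E
```

```text
t 26.95 tcp [ 0.5853 -0.2872  0.0865] yawY 100.74 tilt 4.49 w 0.563 j6 -65 F [-0.9  0.2 -1.9]
spin units 0.042 | slide after spin [ 0.122 -0.107  1.061] | slide now [ 0.205 -0.112  1.048]
```

View pics/s19.png

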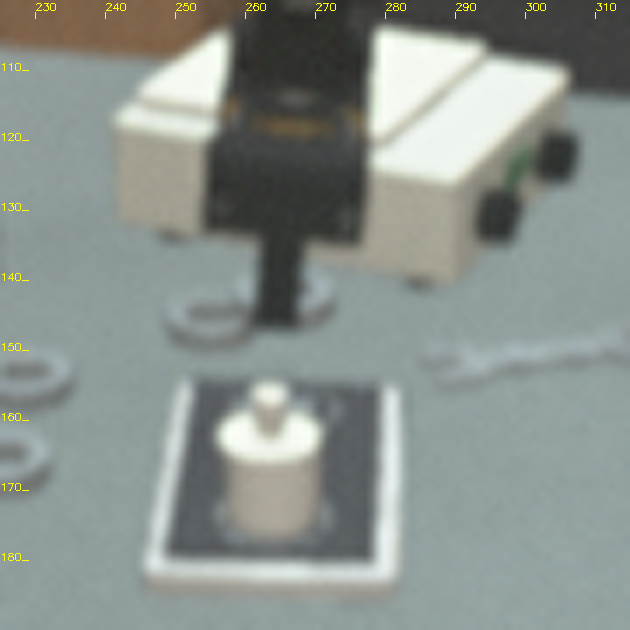

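View pics/t19.png

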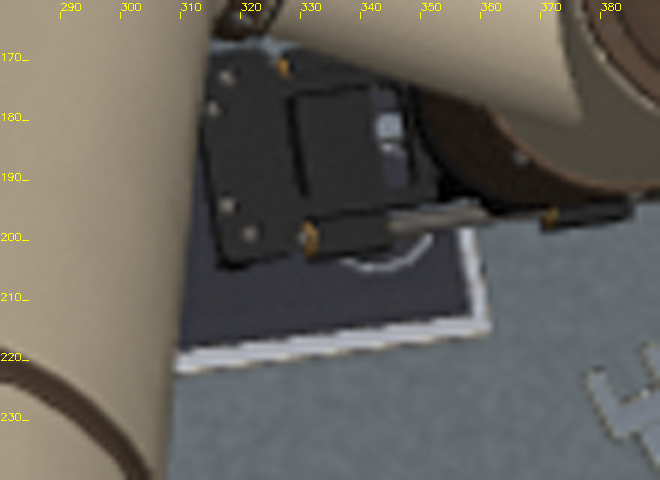

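```bash
python3 - <<'E'
from cx import *
s=dict(np.load("s19.npz"))
print("ring x",solvex(s,265.5,-.2865,.089), "px/mm")
print(proj(s,[.585,-.2865,.089]),proj(s,[.575,-.2865,.089]))
E
python3 go.py .5828 -.2904 .06 100.4
```

```text
ring x 0.5818513396084868 px/mm
[264.6172874  142.39814474] [267.42366728 142.67810499]
t 27.05 tcp [ 0.5827 -0.2867  0.0856] yawY 100.67 tilt 4.31 w 0.566 j6 -65 F [-1.1  0.3 -1.4]
spin units 0.034 | slide after spin [ 0.022 -0.148  1.023] | slide now [ 0.099 -0.156  1.017]
```

Call:
servo_tool --deltas '[{"slide": [0, -0.13, 0.5], "spin": 0.03}, {"slide": [0, 0, 0.6], "spin": 0}, {"slide": [0, 0, 0.3], "spin": 0}]'

```text
time_s: 27.35
tcp_pos: [0.583, -0.2889, 0.0495]
ee_rot: [[-0.981, -0.18, 0.072], [-0.178, 0.984, 0.022], [-0.074, 0.009, -0.997]]
wrist_force: [0.2, -0.5, -1.1]
gripper_width: 0.561
```

```bash
python3 go.py .5848 -.290 .0325 100.4;python3 - <<'E'
from station import optics
from h import *
s=optics.capture("side");t=optics.capture("top")
np.savez("s20.npz",**s);np.savez("t20.npz",**t)
crop(s,235,115,70,65,10,"pics/s20.png");crop(t,280,160,110,80,6,"pics/t20.png")
E
```

```text
t 27.35 tcp [ 0.583  -0.2889  0.0495] yawY 100.35 tilt 4.29 w 0.561 j6 -64 F [ 0.2 -0.5 -1.1]
spin units -0.007 | slide after spin [-0.061 -0.058  0.68 ] | slide now [-0.011 -0.064  0.683]
```

View pics/s20.png

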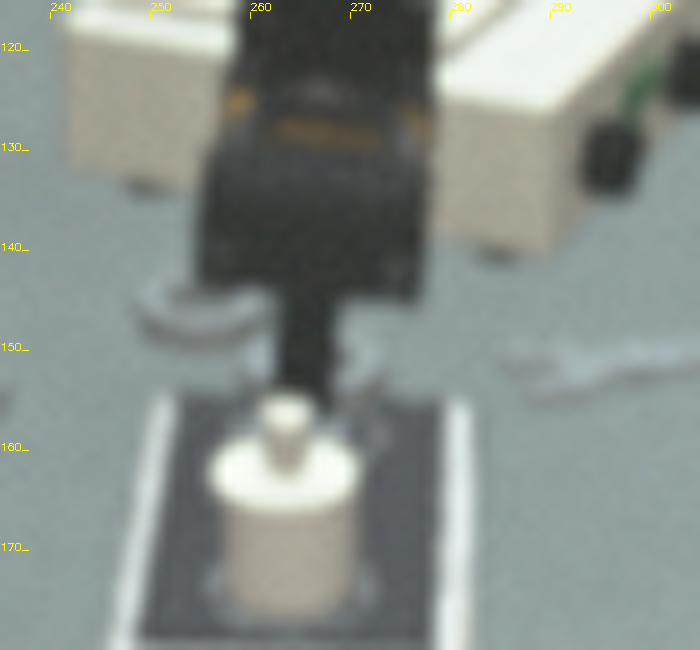

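View pics/t20.png

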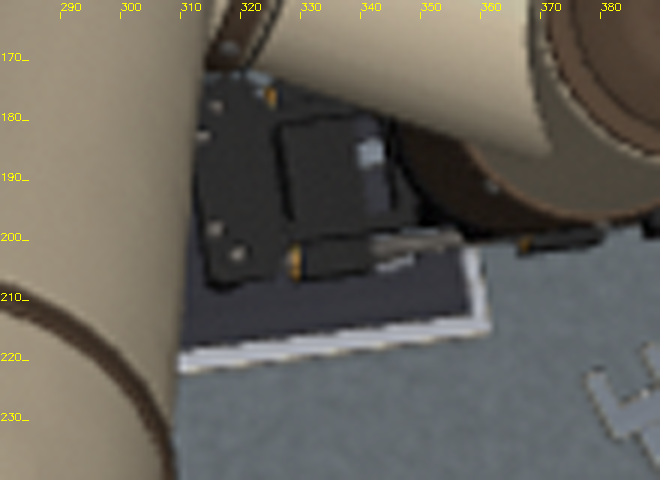

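```bash
python3 - <<'E'
from cx import *
s=dict(np.load("s20.npz"))
print("ring x",solvex(s,265.85,-.2885,.052))
print("circle R expected px",proj(s,[.5828,-.2904,.026]))
E
python3 go.py .5848 -.290 .0325 100.4
```

```text
ring x 0.5810138868359629
circle R expected px [265.4732776  158.21740705]
t 27.45 tcp [ 0.5829 -0.2888  0.0494] yawY 100.36 tilt 4.23 w 0.565 j6 -64 F [ 0.1 -0.2 -1. ]
spin units -0.005 | slide after spin [-0.066 -0.06   0.678] | slide now [-0.016 -0.066  0.68 ]
```

Call:
servo_tool --deltas '[{"slide": [-0.02, -0.06, 0.35], "spin": 0}, {"slide": [-0.02, 0, 0.2], "spin": 0}]'

```text
time_s: 27.65
tcp_pos: [0.5856, -0.2901, 0.0367]
ee_rot: [[-0.981, -0.18, 0.073], [-0.179, 0.984, 0.021], [-0.076, 0.008, -0.997]]
wrist_force: [-0.5, 0.8, -1.2]
gripper_width: 0.565
```

```bash
python3 go.py .5848 -.290 .0325 100.4
```

```text
t 27.65 tcp [ 0.5856 -0.2901  0.0367] yawY 100.37 tilt 4.35 w 0.565 j6 -64 F [-0.5  0.8 -1.2]
spin units -0.003 | slide after spin [0.03  0.011 0.166] | slide now [0.042 0.01  0.163]
```

Call:
servo_tool --deltas '[{"slide": [0.04, 0, 0.1], "spin": 0}, {"slide": [0, 0, 0.05], "spin": 0}, {"slide": [0, 0, 0.03], "spin": 0}]'

```text
time_s: 27.95
tcp_pos: [0.5849, -0.2903, 0.0317]
ee_rot: [[-0.981, -0.18, 0.073], [-0.179, 0.984, 0.021], [-0.076, 0.008, -0.997]]
wrist_force: [-1.1, -0.0, 2.9]
gripper_width: 0.569
```

```bash
python3 go.py .5848 -.290 .0325 100.4
```

```text
t 27.95 tcp [ 0.5849 -0.2903  0.0317] yawY 100.38 tilt 4.35 w 0.569 j6 -64 F [-1.1 -0.   2.9]
spin units -0.002 | slide after spin [ 0.003  0.011 -0.034] | slide now [ 0.001  0.011 -0.034]
```

Call:
servo_tool --deltas '[{"slide": [0, 0, 0], "spin": 0}, {"slide": [0, 0, 0], "spin": 0}, {"slide": [0, 0, 0], "spin": 0}, {"slide": [0, 0, -0.3], "spin": 0}, {"slide": [0, 0, -0.8], "spin": 0}, {"slide": [0, 0, -1], "spin": 0}, {"slide": [0, 0, -1], "spin": 0}, {"slide": [0, 0, -1], "spin": 0}, {"slide": [0, -1, -0.5], "spin": 0}, {"slide": [0, -1, 0], "spin": 0}]' --gripper 88

```text
time_s: 28.95
tcp_pos: [0.5868, -0.3413, 0.1575]
ee_rot: [[-0.979, -0.185, 0.079], [-0.185, 0.983, 0.018], [-0.081, 0.003, -0.997]]
wrist_force: [-0.1, -0.2, -0.4]
gripper_width: 0.654
```

Call:
servo_tool --deltas '[{"slide": [0.5, -1, 0], "spin": 0}, {"slide": [0.5, -1, 0], "spin": 0}, {"slide": [0.5, -1, 0], "spin": 0}, {"slide": [0.5, -1, 0], "spin": 0}, {"slide": [0.5, -1, 0], "spin": 0}, {"slide": [0.5, -1, 0], "spin": 0}, {"slide": [0, 0, 0], "spin": 0}]'

```text
time_s: 29.65
tcp_pos: [0.541, -0.512, 0.1593]
ee_rot: [[-0.979, -0.186, 0.089], [-0.185, 0.983, 0.011], [-0.089, -0.005, -0.996]]
wrist_force: [-0.1, 1.0, 0.1]
gripper_width: 0.653
```

```bash
python3 go.py .5848 -.290 .0325 100.4;python3 - <<'E'
from station import optics
from h import *
s=optics.capture("side");t=optics.capture("top")
np.savez("s21.npz",**s);np.savez("t21.npz",**t)
crop(s,200,120,120,110,6,"pics/s21.png");crop(t,200,140,180,145,4,"pics/t21.png")
E
```

```text
t 29.65 tcp [ 0.541  -0.512   0.1593] yawY 100.69 tilt 5.14 w 0.653 j6 -45 F [-0.1  1.   0.1]
spin units 0.036 | slide after spin [-3.328  8.419  5.073] | slide now [-2.907  8.429  5.309]
```

View pics/s21.png

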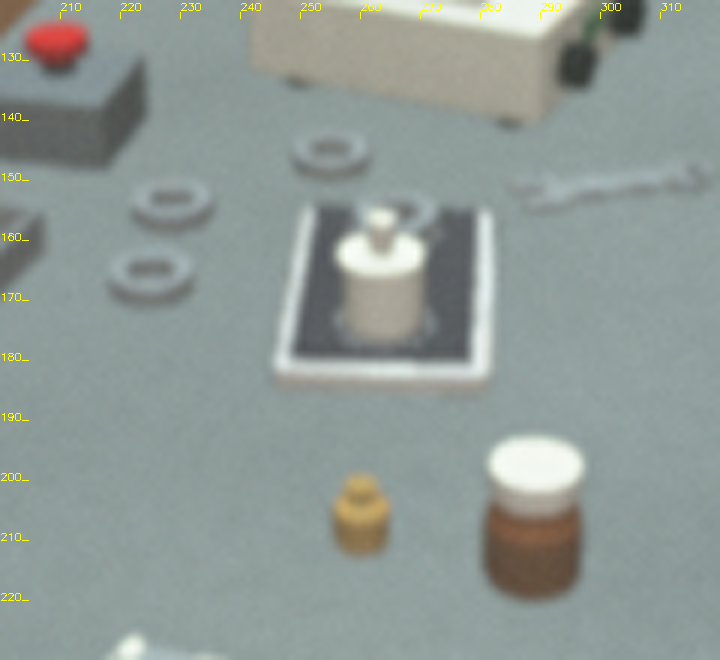

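View pics/t21.png

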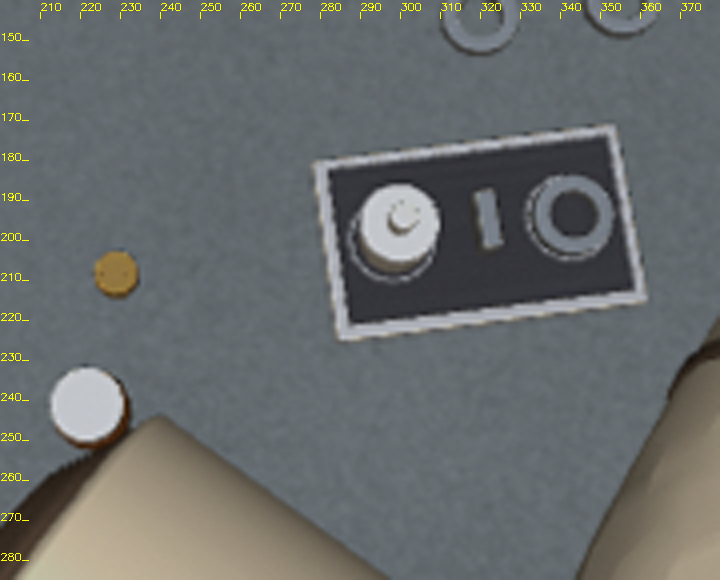

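```bash
python3 - <<'E'
from m1 import *
t=dict(np.load("t21.npz"))
q=blob(t,(275,165,370,230),lambda f:f.min(2)>140);P=np.array([onz(t,*p,.02)[:2]*1000 for p in q],np.float32);print("stage",cv2.minAreaRect(P))
e=ell(blob(t,(329,180,357,208),lambda f:f.min(2)>95));print("ring+circ",e)
e=ell(blob(t,(329,180,357,208),lambda f:f.min(2)>108));print("ring",e,onz(t,*e[0],.040))
e=ell(blob(t,(286,182,313,212),lambda f:f.min(2)>165));print("lid",e,onz(t,*e[0],.070))
f=np.hstack([cv2.resize(t["frame"][176:212,a:a+36],None,fx=10,fy=10,interpolation=cv2.INTER_CUBIC) for a in(282,324)]);cv2.imwrite("pics/t21z.png",f[:,:,::-1])
q=blob(t,(281,172,360,224),lambda f:f.max(2)<110);P=np.array([onz(t,*p,.026)[:2]*1000 for p in q],np.float32);print("plate",cv2.minAreaRect(P))
w=ell(blob(t,(220,200,238,218),lambda f:(f[:,:,0]-f[:,:,2])>40));print("weight",onz(t,*w[0],.03));j=ell(blob(t,(208,228,236,252),lambda f:f.min(2)>170));print("jar",onz(t,*j[0],.065))
E
```

```text
stage ((569.7435913085938, -234.5020751953125), (115.45320892333984, 195.71205139160156), 10.607078552246094)
ring+circ ((342.8091735839844, 193.40740966796875), (18.753158569335938, 21.62593650817871), 147.40829467773438)
ring ((343.03778076171875, 193.1567840576172), (17.824302673339844, 20.04340934753418), 140.5823974609375) [ 0.57962968 -0.29032124  0.04      ]
lid ((299.4244384765625, 195.34913635253906), (18.160303115844727, 18.767793655395508), 114.0543212890625) [ 0.56183503 -0.17972003  0.07      ]
plate ((569.8822021484375, -234.69024658203125), (100.72698211669922, 180.54437255859375), 10.353119850158691)
weight [ 0.52826468 -0.00970907  0.03      ]
jar [ 4.44104828e-01 -2.64513594e-04  6.50000000e-02]
```

View pics/t21z.png

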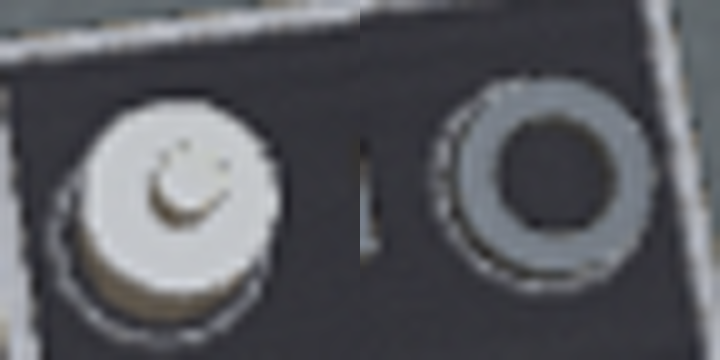

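```bash
python3 -c "
from station import r,sense
print(sense()['wrist_force'],r.finish_job(),sense()['time_s'])"
```

```text
the job is handed in; nothing more can be done
the job is handed in; nothing more can be done
```

The job is done and handed in, with the arm's clock at about 30 s of the 96 s allowed. I drew the carrier about 46 mm out from under the lip before lifting, then laid it on the stage. After that I placed the crucible, its lid and the nearest ring, in the order asked.

| Last check | Camera | Result |
|---|---|---|
| Plate on the stage | top | centred to about 0.2 mm, square to about 0.25° |
| Crucible on the left circle | top | about 1.5 mm off centre, inside the circle |
| Lid on the crucible | top | about 1.5 mm off the circle's centre; contact came at the height expected for a seated plug, and it looks level in the side view |
| Ring on the right circle | top | within about 1 mm of centre, lying flat |
| Jar and weight | top | positions unchanged to 0.1 mm |

- **Camera disagreement:** the two cameras differed by 2–4 mm in places. I aligned the placements using one camera at a time and checked against the measured tool position.
- **Tool tilt:** the tool slowly tilted over the run, reaching about 5° by the end. I corrected the position as I went but could not take the tilt out. Forces at each contact stayed at 11 N or below.
- **Final reading:** the wrist force and time I asked for at hand-in did not print. The last state before it showed the open gripper clear of everything, with about 1 N at the wrist, which is sensor noise.

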